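# Turn the serving board over and stack the tea tins on it

## Robot

A 6-joint arm with a two-finger parallel gripper is mounted at the origin on the work surface. World frame = base frame: x ahead of the robot, y to its left, z up, the work surface at z = 0. Lengths are in mm, angles in rad, forces in N, time in s.
With the tool pointing down it reaches from about 400 to 925 mm from the base axis. Payload 12.5 kg.
Tool frame: the origin (TCP) lies at the very end of the fingers, on their centre line; the grasp point (between the pads) lies 19 mm behind it; z points along the fingers, y is the line along which they close (so a half turn about z gives the same grasp; the last joint's range is limited). The gripper opens to 95 mm and grips with 3 to 60 N. Pads are 20 mm wide; open, the fingers measure 119 mm over their backs; the gripper's body (75 mm by 180 mm) begins 59 mm behind the grasp point.
Start: joints at [-0.106, 0.491, 1.559, -0, 1.092, -0.106], TCP at [625.017, 0.021, 214.661] pointing down, gripper open.
Joint ranges: [-3.1, 3.1], [-0.84, 2.19], [0.05, 2.79], [-1.13, 4.28], [0.06, 2.93], [-2.69, 2.69]. Speed limits (rad/s): [2.22, 2.22, 2.79, 3.14, 3.14, 3.14].

## Interface

Orientations are given as [roll, pitch, yaw] about the fixed x, y, z axes, in that order (R = Rz(yaw) Ry(pitch) Rx(roll)).
In Python, from cell import * gives the robot as it stands.
- The arm moves only by the tool jog_arm, never from a script. Its argument "targets" is a list of rows, each an object with "turn": the turn, a rotation vector about the world's x, y, z in degrees, a list of three; "slide": the shift along the world's x, y, z in mm, a list of three; "claw": the opening in per cent of the stroke, from 0 (shut) to 100 (fully open). In form: [{"turn": [wx, wy, wz], "slide": [x, y, z], "claw": claw}, ...]. A call has 1 to 5 rows; each row shifts and turns the commanded pose from where the row before left it; what a row does not reach is not made up. A row lasts 1/8 s, in which the tool goes at most 62.5 mm and 10.7 degrees, less where a joint would pass 70% of its speed; a pose out of reach is approached as far as the arm can. A call with a gripper value outside its range is refused whole. The fingers move at their own pace and stop on an object; the grip force is fixed at half the most. Time passes only in rows, so rows that do not move let the fingers close. It gives the time, the measured TCP pose, the force, the opening and the grip force at its end, in the units of the state.
- state(): the state, without advancing time (a new reading comes with each control period).
- read_camera(name): name is "scene" or "side" or "wrist"; returns a dict with "frame" (400x640x3 uint8, blue, green, red), "mtx" (3x3 intrinsics, pixels), "R" (3x3) and "t" (3): a world point X has camera coordinates R X + t. Camera axes: x right, y down, z forward; pixel columns grow to the right and rows downward; lengths in mm; the calibration is good to about 2 mm. A picture is of the moment at which its call begins. There is no depth.
- job_done(): hands the job in; it is judged then, once.
Trained networks look in the newest picture that a camera, given by its name, has taken for a name from the list of things; names that differ only in an ending like _2 or _b are one class to them, and where a whole thing is asked for, a point or a joint stands for the part that bears it (a point fixed in the world has none). Each returns a list of dicts, best first, with "conf" (0 to 1); they miss things now and then, are a little off and sometimes report something else, mostly with a low value. They report only what shows in the picture. A call takes as long as a camera call. They do not tell look-alikes from the thing itself.
- look_for(query, camera): "xy" ([column, row] in pixels, amid what is visible of it).
The state is a dict: "t": time; "joints": joint angles; "qvel": joint speeds; "tau": joint torques, N m; "eef_pos": TCP position; "tcp_rot": TCP orientation; "ft_force": force on the tool from outside, world axes, zero at the start; "moment": the same for the moment, N m; "opening": opening from 0.0 (shut) to 1.0 (fully open); "grip_force": force on a finger pad.
Only numpy, scipy, OpenCV 4.12 (cv2) and the standard library are available. Lean on these libraries where they do the work, as an engineer would, in place of code of your own. Each camera call takes 0.05 s, during which the arm holds its last target. There are 200 camera calls.

## Task

The oak serving board has been left to dry upside down, rubber feet in the air, lying flat so that nothing gets under it: slide it part-way out past the right-hand end of the worktop, take hold of it there from above and below, turn it over and set it down, without dropping it, on its feet, wholly on the worktop. Then stack all the tea tins on it, flat and lids up, in two neat piles side by side, white tins in one and black tins in the other, each pile squarely aligned. Let nothing fall off the worktop, and leave the mugs and the canister alone.

Things in the scene. Friction and masses are not known exactly. Their poses are not given: they have to be found in the camera images.
- board: Oak serving board, slab 260 x 160 x 14 mm, 0.32 kg, pinched across its 14 mm; 4 black rubber feet (18 mm wide, 5 high, centred 25 mm in from the edges) on its underside. Origin: slab centre. x along the length, y the width, z OUT OF THE FOOTED UNDERSIDE: up at the start (origin 7 mm above the worktop), down once it stands on its feet (origin 12 mm, serving face 19 mm above the worktop).
- edge (a point): Point on the top rim of the worktop's right-hand (-y) end, a straight edge parallel to world x; axes as the world's. The worktop (top at z = 0, 38 mm thick) lies on its +y side, to 0.86 m ahead of the robot; on its -y side is nothing down to the floor, the units below being set back. Where the end lies varies by some cm.
- board_corner0 (a point): Corner of the board at x = -130, y = -80 mm in the board's frame, half way through its thickness.
- board_corner1 (a point): Corner of the board at x = 130, y = -80 mm in the board's frame, half way through its thickness.
- board_corner2 (a point): Corner of the board at x = 130, y = 80 mm in the board's frame, half way through its thickness.
- board_corner3 (a point): Corner of the board at x = -130, y = 80 mm in the board's frame, half way through its thickness.
- tin_white0: Flat closed tea tin, white with a steel band, a plain box 95 x 60 x 18 mm, about 90 g; up to three are white, and absent ones read None. Origin: centre of its underside; x along the 95 mm length, y along the 60 mm width (grip it across this), z up out of the lid.
- tin_white1: Flat closed tea tin, white with a steel band, a plain box 95 x 60 x 18 mm, about 90 g; up to three are white, and absent ones read None. Origin: centre of its underside; x along the 95 mm length, y along the 60 mm width (grip it across this), z up out of the lid.
- tin_white2: Flat closed tea tin, white with a steel band, a plain box 95 x 60 x 18 mm, about 90 g; up to three are white, and absent ones read None. Origin: centre of its underside; x along the 95 mm length, y along the 60 mm width (grip it across this), z up out of the lid.
- tin_black0: Flat closed tea tin, black with a steel band, a plain box 95 x 60 x 18 mm, about 90 g; up to two are black, and absent ones read None. Origin: centre of its underside; x along the 95 mm length, y along the 60 mm width (grip it across this), z up out of the lid.
- tin_black1: Flat closed tea tin, black with a steel band, a plain box 95 x 60 x 18 mm, about 90 g; up to two are black, and absent ones read None. Origin: centre of its underside; x along the 95 mm length, y along the 60 mm width (grip it across this), z up out of the lid.
- mug_white: Bystander: white mug with a teaspoon in it, 84 mm across, 95 mm high (the spoon to 125 mm), handle at its +y. Origin: centre of its underside, z up.
- mug_black: Bystander: black mug with a teaspoon in it, otherwise as the white one.
- canister: Bystander: black and steel storage canister, 109 x 109 mm, 169 mm high. Origin: centre of its underside, z up.
Things that resemble listed ones, but are neither listed nor needed, are in the scene too. What is shaped like the tin_black0 but green is not meant.

How it is judged:
By the outcome, as a careful person would: the job done as asked, in the order asked, and still so for the second after the job is handed in, with the robot touching nothing.
Of tin_white0, tin_black0, tin_white1, tin_black1, tin_white2 only 4 to 5 are there at a start; the rules pass over those that are not, and their reading is None.
At some moment in a run one of tin_white0, tin_white1, tin_white2, tin_black0, tin_black1 may be knocked a few centimetres aside while the robot is not near it.
It also fails if it takes over 210 s, if anything falls off the work surface, if the arm or the gripper's body presses on something with over 40 N, if the wrist force passes 120 N, or if a joint passes its speed limit or range.

## Working session

There is one attempt and no reset: what is moved stays moved. The work goes in short steps, Python scripts to look and compute and a tool call to move; the robot and the scene stay as the last step left them, time stands still between calls to the robot, and variables do not carry over. Pictures are saved under pics/ and viewed, at most 14 in all, crops included, and the job is handed in when it is done.

Besides the shell and the picture viewer there is one more tool, called by a JSON object that holds its "api" and its "payload". jog_arm: Moves the arm, as the interface text tells. Its arguments: {"type":"object","properties":{"targets":{"type":"array","items":{"type":"object","properties":{"turn":{"type":"array","items":{"type":"number"}},"slide":{"type":"array","items":{"type":"number"}},"claw":{"type":"number"}}}}},"required":["targets"]}

```bash
ls; mkdir -p pics; cat > h.py <<'E'
from cell import *
import numpy as np, cv2
def proj(c,X):
    p=c["mtx"]@(c["R"]@np.array(X,float)+c["t"]); return p[:2]/p[2]
def ray(c,uv,z):
    d=c["R"].T@np.linalg.inv(c["mtx"])@np.array([uv[0],uv[1],1.]); o=-c["R"].T@c["t"]
    return o+d*(z-o[2])/d[2]
E
python3 - <<'E'
from h import *
print(state())
for n in ["scene","side","wrist"]:
    c=read_camera(n); cv2.imwrite(f"pics/{n}0.png",c["frame"])
    print(n,np.round(-c["R"].T@c["t"]),np.round(c["R"],2).tolist(),c["mtx"][0,0])
    for q in ["board","edge","board_corner0","tin_white0","tin_black0","mug_white","mug_black","canister"]:
        print(q,[(np.round(d["xy"]).tolist(),round(d["conf"],2),np.round(ray(c,d["xy"],14)[:2]).tolist()) for d in look_for(q,n)])
E
```

```text
pics
{'t': 0.0, 'joints': array([-1.05600643e-01,  4.91558821e-01,  1.55946117e+00,  9.08944004e-06,
        1.09171545e+00, -1.05587000e-01]), 'qvel': array([-1.84772559e-03, -9.87702336e-04,  1.07755962e-03,  1.54112316e-04,
        1.02795735e-03,  4.27676526e-05]), 'tau': array([-9.52334158e-04, -6.12640929e+01, -2.58175153e+01,  6.92750537e-02,
        4.83079045e-02, -1.38641695e-05]), 'eef_pos': array([6.24746169e+02, 5.14313282e-02, 2.14058178e+02]), 'tcp_rot': array([-3.14045708e+00, -1.28455983e-04,  1.57077842e+00]), 'ft_force': array([-0.80959664,  0.18117685, -0.4621988 ]), 'moment': array([ 0.04231516, -0.04987308,  0.05315491]), 'grip_force': 0.0, 'opening': 1.0004816264615888}
scene [1316.  185.  830.] [[-0.1, 1.0, 0.01], [0.71, 0.07, -0.7], [-0.7, -0.06, -0.71]] 427.98029274675264
board [([231.0, 205.0], 0.87, [552.0, -115.0]), ([340.0, 190.0], 0.21, [465.0, 169.0])]
edge [([429.0, 260.0], 0.91, [680.0, 393.0])]
board_corner0 [([229.0, 209.0], 0.83, [567.0, -117.0])]
tin_white0 [([336.0, 228.0], 0.91, [605.0, 167.0]), ([341.0, 189.0], 0.63, [459.0, 171.0])]
tin_black
[... 990 characters left out ...]
0]), ([419.0, 261.0], 0.79, [314.0, 349.0]), ([356.0, 243.0], 0.71, [453.0, 305.0])]
mug_white [([249.0, 172.0], 0.56, [795.0, 10.0])]
mug_black [([241.0, 206.0], 0.81, [765.0, 189.0])]
canister [([266.0, 291.0], 0.7, [623.0, 472.0])]
wrist [624.  70. 384.] [[1.0, -0.0, -0.0], [-0.0, -0.97, 0.25], [-0.0, -0.25, -0.97]] 349.63223613329393
board [([265.0, 249.0], 0.72, [560.0, -81.0])]
edge [([260.0, 139.0], 0.58, [560.0, 43.0])]
board_corner0 [([265.0, 254.0], 0.67, [560.0, -86.0])]
tin_white0 [([299.0, 23.0], 0.79, [602.0, 153.0]), ([144.0, 21.0], 0.66, [453.0, 155.0])]
tin_black0 []
mug_white [([504.0, 97.0], 0.92, [810.0, 85.0])]
mug_black []
canister [([140.0, 21.0], 0.7, [449.0, 155.0])]
```

View pics/scene0.png

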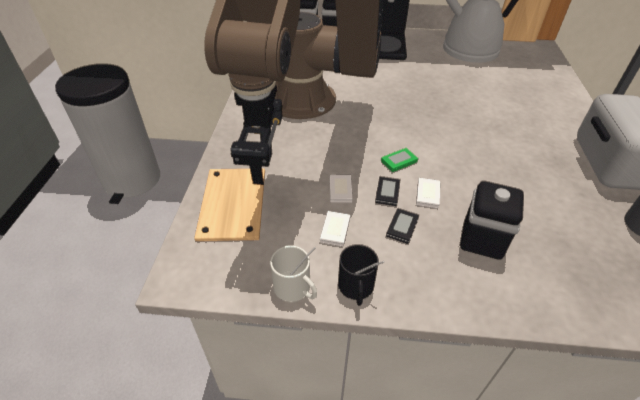

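View pics/side0.png

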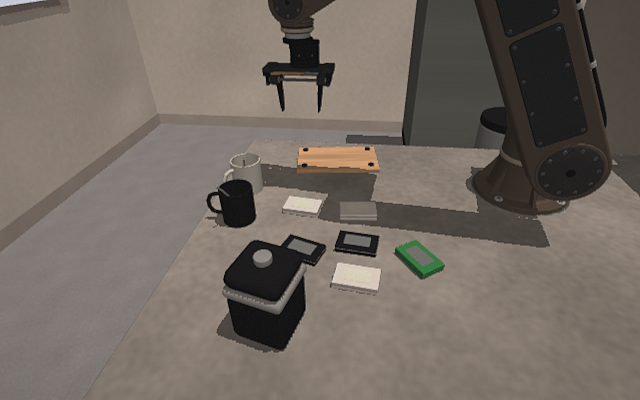

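View pics/wrist0.png

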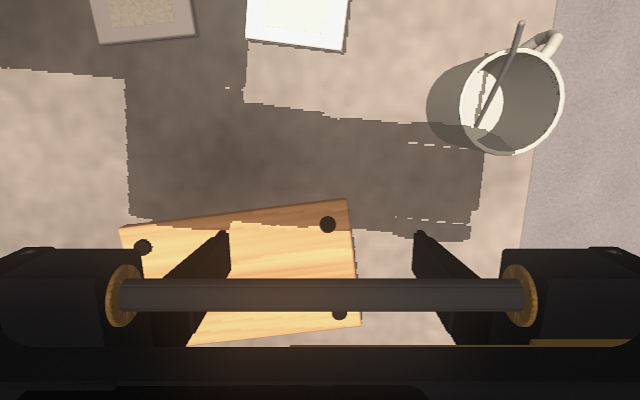

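The scene view shows the board at (231,205), white tins at (336,228) and (428,192), a shaded one at (341,189), black tins at (388,190) and (402,225), and a green look-alike at (400,159). The mugs are at (291,273) and (357,272), the canister at (492,219). The side view agrees. The wrist view shows the board under the fingers, with its feet up. 

Could be mistaken for tins: the green one (excluded by colour), and the shaded grey/white one at (341,189), which I'll check once it is out of the shadow.

```bash
cat >> h.py <<'E'
def rect(c,mask,z):
    """largest blob -> world-plane minAreaRect (centre,size,angle)"""
    n,l,s,_=cv2.connectedComponentsWithStats(mask.astype(np.uint8)); i=1+np.argmax(s[1:,4])
    ps=cv2.findContours((l==i).astype(np.uint8),0,1)[0][0][:,0]
    P=np.array([ray(c,p,z)[:2] for p in ps],np.float32); return cv2.minAreaRect(P)
def wood(c):
    h=cv2.cvtColor(c["frame"],cv2.COLOR_BGR2HSV); return (h[...,0]>8)&(h[...,0]<25)&(h[...,1]>95)&(h[...,2]>60)
E
python3 - <<'E'
from h import *
for n,w in (("scene",(190,160,280,250)),("side",(280,130,400,180))):
    c=read_camera(n); m=wood(c); k=np.zeros_like(m); k[w[1]:w[3],w[0]:w[2]]=1
    m=cv2.morphologyEx((m&k).astype(np.uint8),cv2.MORPH_CLOSE,np.ones((7,7)))
    print(n,rect(c,m,14), m.sum())
    if n=="scene":
        for p in [(165,305),(175,270),(240,75),(183,240),(200,190)]: print(p,ray(c,p,0))
        im=c["frame"]; cv2.imwrite("pics/cropA.png",cv2.resize(im[140:320,150:290],None,fx=3.3,fy=3.3,interpolation=2))
        cv2.imwrite("pics/cropB.png",cv2.resize(im[140:250,310:450],None,fx=5,fy=5,interpolation=2))
E
```

```text
scene ((539.2019653320312, -115.91816711425781), (265.96942138671875, 159.21060180664062), 7.3838582038879395) 4158
(165, 305) [ 853.24617187 -191.62235019    0.        ]
(175, 270) [ 760.60425889 -200.57014293    0.        ]
(240, 75) [-143.78659368 -252.36959844    0.        ]
(183, 240) [ 670.45187268 -210.7029657     0.        ]
(200, 190) [ 4.90784084e+02 -2.20654119e+02 -1.13686838e-13]
side ((535.9302978515625, -103.81189727783203), (256.98822021484375, 178.1150665283203), 7.960954189300537) 2026
```

View pics/cropA.png

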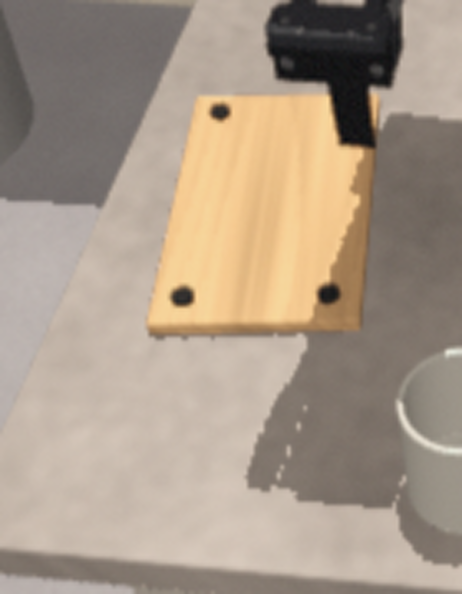

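View pics/cropB.png

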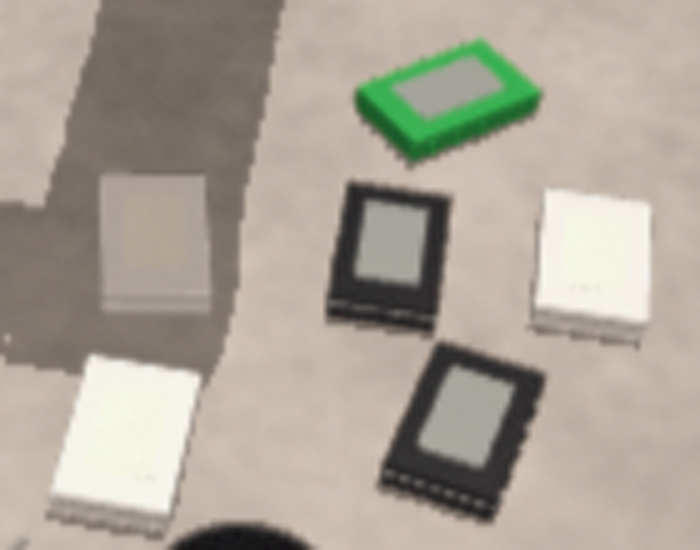

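Crop A shows the board with 3 visible feet and the worktop rim running to its left, from about (208,140) to (150,270). Crop B shows the shaded tin has the same body and cream label as the white ones, so 3 white and 2 black, with green the look-alike.

```bash
python3 - <<'E'
from h import *
c=read_camera("scene")
for p in [(207.6,140),(180.3,202),(150,272)]: print(p,ray(c,p,0))
g=cv2.cvtColor(c["frame"],cv2.COLOR_BGR2GRAY).astype(float)
E
```

```text
(207.6, 140) [ 266.20096701 -262.68317937    0.        ]
(180.3, 202) [ 542.0636403  -259.97952359    0.        ]
(150, 272) [ 7.72023562e+02 -2.56516844e+02  1.13686838e-13]
```

{"api": "jog_arm", "payload": {"targets": [{"turn": [0,0,0],"slide": [-40,-25,40],"claw": 100},{"turn": [0,0,0],"slide": [-40,-25,40],"claw": 100},{"turn": [0,0,0],"slide": [0,-40,30],"claw": 100},{"turn": [0,0,0],"slide": [0,-40,0],"claw": 100}]}}

```text
t: 2.0
eef_pos: [545.2, -131.2, 327.6]
tcp_rot: [3.137, 0.002, 1.571]
ft_force: [-0.2, -0.2, -0.5]
opening: 0.999
grip_force: 0.0
```

```bash
python3 - <<'E'
from h import *
print(state()["eef_pos"],state()["tcp_rot"])
c=read_camera("wrist"); cv2.imwrite("pics/w1.png",c["frame"])
m=wood(c); m[240:]=0; print(m.sum(), rect(c,m,14))
E
```

```text
[ 545.23200962 -131.1587463   327.60869174] [3.13673618e+00 1.74093816e-03 1.57119783e+00]
21249 ((533.7554931640625, -117.9291000366211), (258.7908935546875, 159.02249145507812), 7.405919551849365)
```

View pics/w1.png

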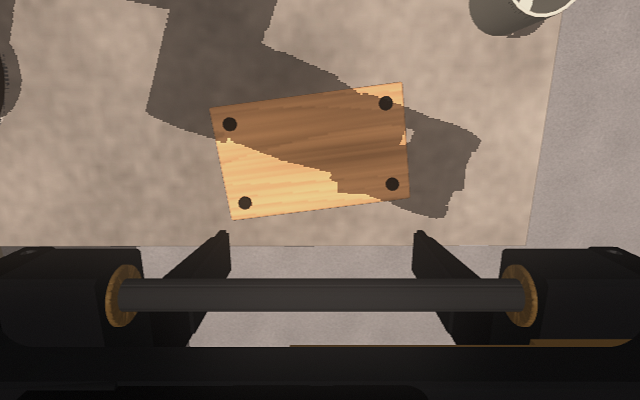

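The wrist view shows all four feet, with the board at centre (534,-118) and yaw 7.4°. The rim is at row 246 (y≈-260). I'll go behind the inner long edge and push it out with both open fingers.

{"api": "jog_arm", "payload": {"targets": [{"turn": [0,0,7.4],"slide": [-12,50,-10],"claw": 100},{"turn": [0,0,0],"slide": [-12,45,-30],"claw": 100},{"turn": [0,0,0],"slide": [0,36,-50],"claw": 100},{"turn": [0,0,0],"slide": [0,0,-60],"claw": 100},{"turn": [0,0,0],"slide": [0,0,-60],"claw": 100}]}}

```text
t: 2.68
eef_pos: [521.0, 1.7, 113.3]
tcp_rot: [3.14, 0.0, 1.701]
ft_force: [0.5, 0.5, 0.3]
opening: 1.001
grip_force: 0.0
```

```bash
python3 - <<'E'
from h import *
c=read_camera("wrist"); 
for u in (120,250,350): print(ray(c,(u,246),0))
cs=read_camera("scene")
for n in ["tin_white0","tin_black0"]: print([np.round(ray(cs,d["xy"],18)[:2]).tolist()+[round(d["conf"],2)] for d in look_for(n,"scene")])
E
```

```text
[353.31212639 -62.73791523   0.        ]
[464.67429599 -48.20068085   0.        ]
[550.35870116 -37.0154257    0.        ]
[[477.0, 174.0, 0.92], [609.0, 169.0, 0.67], [448.0, 412.0, 0.6]]
[[312.0, 328.0, 0.97], [453.0, 303.0, 0.69], [581.0, 332.0, 0.58], [571.0, -107.0, 0.45]]
```

{"api": "jog_arm", "payload": {"targets": [{"turn": [0,0,0],"slide": [0,0,-50],"claw": 100},{"turn": [0,0,0],"slide": [0,0,-40],"claw": 100},{"turn": [0,0,0],"slide": [0,0,0],"claw": 100}]}}

```text
t: 3.25
eef_pos: [521.4, 0.9, 25.3]
tcp_rot: [-3.141, -0.0, 1.7]
ft_force: [-0.4, 0.0, -0.0]
opening: 0.998
grip_force: 0.0
```

{"api": "jog_arm", "payload": {"targets": [{"turn": [0,0,0],"slide": [0,0,-19],"claw": 100},{"turn": [0,0,0],"slide": [2,-15,0],"claw": 100},{"turn": [0,0,0],"slide": [2,-12,0],"claw": 100},{"turn": [0,0,0],"slide": [2,-12,0],"claw": 100},{"turn": [0,0,0],"slide": [2,-12,0],"claw": 100}]}}

```text
t: 3.88
eef_pos: [529.4, -50.9, 6.4]
tcp_rot: [3.141, 0.0, 1.7]
ft_force: [-0.5, 4.3, 2.6]
opening: 1.002
grip_force: 1.6
```

{"api": "jog_arm", "payload": {"targets": [{"turn": [0,0,-1.5],"slide": [0,-15,0],"claw": 100},{"turn": [0,0,-1.5],"slide": [0,-15,0],"claw": 100},{"turn": [0,0,-1.5],"slide": [0,-15,0],"claw": 100},{"turn": [0,0,-1.5],"slide": [0,-15,0],"claw": 100},{"turn": [0,0,-1.4],"slide": [0,-15,0],"claw": 100}]}}

```text
t: 4.5
eef_pos: [528.9, -126.0, 5.6]
tcp_rot: [-3.142, -0.0, 1.569]
ft_force: [0.3, 2.7, 1.8]
opening: 0.999
grip_force: 1.5
```

```bash
cat >> h.py <<'E'
def board(n,z,w=None):
    c=read_camera(n); m=wood(c)
    if w: k=np.zeros_like(m); k[w[1]:w[3],w[0]:w[2]]=1; m=m&k
    m=cv2.morphologyEx(m.astype(np.uint8),cv2.MORPH_CLOSE,np.ones((7,7))); return rect(c,m,z),c
E
python3 - <<'E'
from h import *
print(board("scene",14,(140,130,300,290))[0])
r,c=board("wrist",14); print(r); cv2.imwrite("pics/w2.png",c["frame"])
E
```

```text
((529.4075317382812, -215.44512939453125), (162.38836669921875, 267.5191345214844), 89.82232666015625)
((573.63525390625, -173.48374938964844), (31.622421264648438, 236.3657989501953), 89.79438781738281)
```

View pics/w2.png

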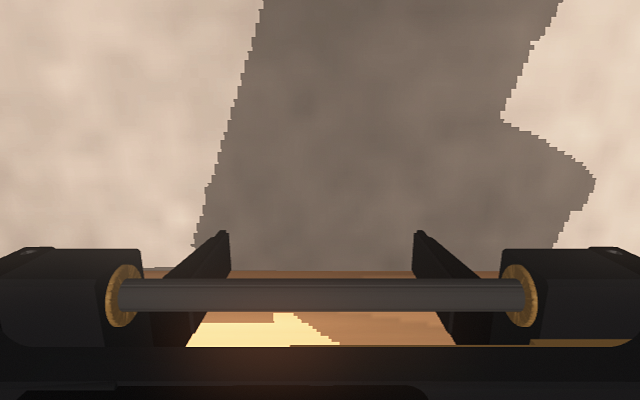

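{"api": "jog_arm", "payload": {"targets": [{"turn": [0,0,0],"slide": [0,-9,0],"claw": 100},{"turn": [0,0,0],"slide": [0,-9,0],"claw": 100},{"turn": [0,0,0],"slide": [0,15,0],"claw": 100},{"turn": [0,0,0],"slide": [0,10,30],"claw": 100},{"turn": [0,0,0],"slide": [0,0,60],"claw": 100}]}}

```text
t: 5.22
eef_pos: [527.9, -116.2, 95.0]
tcp_rot: [-3.137, -0.002, 1.572]
ft_force: [-0.5, 0.0, 0.1]
opening: 0.998
grip_force: 0.0
```

```bash
cat >> h.py <<'E'
def log():
    s=state(); open("log.txt","a").write(" ".join(map(str,[*s["joints"],*s["eef_pos"],*s["tcp_rot"]]))+"\n"); return s
E
python3 -c "
from h import *
open('log.txt','w').write('-0.1056 0.49156 1.55946 0 1.0917 -0.1056 624.75 0.05 214.06 -3.1405 0 1.5708\n')
log();print(board('scene',14,(140,130,300,290))[0])"
```

```text
((529.551513671875, -233.2236328125), (268.4356689453125, 161.65647888183594), 0.3141498565673828)
```

{"api": "jog_arm", "payload": {"targets": [{"turn": [0,0,0],"slide": [0,-20,60],"claw": 100},{"turn": [0,0,0],"slide": [0,-30,60],"claw": 100},{"turn": [0,0,0],"slide": [0,-40,60],"claw": 100},{"turn": [0,0,0],"slide": [0,-50,20],"claw": 100},{"turn": [0,0,0],"slide": [0,-60,0],"claw": 100}]}}

```text
t: 5.9
eef_pos: [529.7, -310.8, 285.1]
tcp_rot: [3.138, 0.002, 1.573]
ft_force: [0.8, 0.4, -0.2]
opening: 1.001
grip_force: 0.0
```

```bash
python3 -c "
from h import *
log()"
```

{"api": "jog_arm", "payload": {"targets": [{"turn": [8,0,0],"slide": [0,-60,0],"claw": 100},{"turn": [8,0,0],"slide": [0,-50,0],"claw": 100},{"turn": [8,0,0],"slide": [0,0,0],"claw": 100},{"turn": [0,0,0],"slide": [0,0,0],"claw": 100}]}}

```text
t: 6.4
eef_pos: [528.7, -421.4, 280.3]
tcp_rot: [-3.139, -0.42, 1.567]
ft_force: [-0.0, 0.6, -0.7]
opening: 1.0
grip_force: 0.0
```

```bash
cat > kin.py <<'E'
import numpy as np
from scipy.optimize import least_squares
from scipy.spatial.transform import Rotation as Ro
P0=np.array([0,66.,400,500,0,500,200])  # radial offs, lateral, height, L2, elbow offs, L3, tool
def fk(q,p):
    E=lambda s,a:Ro.from_euler(s,a)
    A=E('z',q[0]); B=A*E('y',q[1]); C=A*E('y',q[1]+q[2]); D=C*E('z',q[3])*E('y',q[4])
    X=A.apply([p[0],p[1],p[2]])+B.apply([0,0,p[3]])+C.apply([p[4],0,p[5]])+D.apply([0,0,p[6]])
    return X,D*E('z',q[5]+np.pi/2)
L=np.loadtxt("log.txt")
fit=least_squares(lambda p:np.r_[np.concatenate([fk(l[:6],p)[0]-l[6:9] for l in L]),1e-3*(p-P0)],P0)
p=fit.x
lo=np.array([-3.1,-.84,.05,-1.13,.06,-2.69]);hi=np.array([3.1,2.19,2.79,4.28,2.93,2.69])
def ik(X,R,q0):
    def f(q):
        x,r=fk(q,p); return np.r_[(x-X)/100,(r.inv()*R).as_rotvec()]
    s=least_squares(f,np.clip(q0,lo+.01,hi-.01),bounds=(lo,hi)); return s.x,np.abs(s.fun).max()
E
python3 - <<'E'
from h import *
s=log(); print(s["joints"],s["eef_pos"],s["tcp_rot"])
from kin import *
print(np.round(p),np.round(fit.fun,1))
for l in L: print(np.round((fk(l[:6],p)[1].inv()*Ro.from_euler('xyz',l[9:])).as_rotvec(),3), np.round(l[:6],2))
E
```

```text
[-0.87646944  0.65342671  1.14333864  0.26460041  1.67293936 -0.89032504] [ 528.66359871 -421.40080369  280.34365349] [-3.13889097 -0.42042783  1.56738382]
[  0.  66. 197. 587.  43. 411. 272.] [ 0.  -0.  -0.  -0.   0.   0.   0.   0.   0.  -0.   0.   0.   0.  -0.
 -0.2  0.1  0.  -0.1  0.1]
[-0. -0. -0.] [-0.11  0.49  1.56  0.    1.09 -0.11]
[ 0.  0. -0.] [-0.34  0.53  1.88 -0.    0.73 -0.34]
[-0.  0. -0.] [-0.64  0.41  1.49  0.    1.23 -0.64]
[ 0. -0. -0.] [-0.88  0.65  1.14  0.26  1.67 -0.89]
```

```bash
python3 - <<'E'
from h import *
from kin import *
q0=L[-1][:6]
for nm,xs in (("y=+z",[1,0,0]),("y=-z",[-1,0,0])):
  # columns x,y,z ; x=y cross z
  z=np.array([0,1,0.]); y=np.array([0,0,1.]) if nm=="y=+z" else np.array([0,0,-1.]); R=Ro.from_matrix(np.c_[np.cross(y,z),y,z])
  for X in ([530,-274,7],[530,-274,220],[530,-330,220],[530,-430,220]):
    b=min((ik(np.array(X,float),R,q) for q in (q0,[-.9,.6,1.2,1.2,1.6,1.5],[-.9,.6,1.2,1.2,1.6,-1.5],[-.9,.6,1.2,.5,2,0])),key=lambda t:t[1])
    print(nm,X,np.round(b[0],2),round(b[1],4))
E
```

```text
y=+z [530, -274, 7] [-0.89  1.27  1.27  0.78  2.03 -2.69] 0.0399
y=+z [530, -274, 220] [-0.89  0.97  1.34  0.88  2.18 -2.54] 0.0
y=+z [530, -330, 220] [-0.93  1.02  1.21  0.88  2.26 -2.48] 0.0
y=+z [530, -430, 220] [-1.    1.13  0.91  0.95  2.42 -2.33] 0.0
y=-z [530, -274, 7] [-0.89  1.27  1.27  0.78  2.03  0.41] 0.0
y=-z [530, -274, 220] [-0.89  0.97  1.34  0.88  2.18  0.61] 0.0
y=-z [530, -330, 220] [-0.93  1.02  1.21  0.88  2.26  0.66] 0.0
y=-z [530, -430, 220] [-1.    1.13  0.91  0.95  2.42  0.81] 0.0
```

```bash
python3 - <<'E'
from h import *
from kin import *
R0=Ro.from_matrix(np.array([[1,0,0],[0,0,1],[0,1,0.]]).T) 
y=np.array([0,0,1.]);z=np.array([0,1,0.]);R0=Ro.from_matrix(np.c_[np.cross(y,z),y,z])
for x in (430,480,530,580,620):
  for yaw in (-15,-8,0,8):
    b=ik(np.array([x,-274,12.]),Ro.from_euler('z',yaw,degrees=True)*R0,[-.9,1.2,1.2,.8,2,-2.6]); b2=ik(np.array([x,-274,120.]),Ro.from_euler('z',yaw,degrees=True)*R0,[-.9,1.2,1.2,.8,2,-2.6])
    print(x,yaw,np.round(b[0],2),round(b[1],3),round(b2[0][5],2))
E
```

```text
Traceback (most recent call last):
  File "scipy/spatial/transform/_rotation.pyx", line 1143, in scipy.spatial.transform._rotation.Rotation.from_matrix
ValueError: Non-positive determinant (left-handed or null coordinate frame) in rotation matrix 0: [[1. 0. 0.]
 [0. 0. 1.]
 [0. 1. 0.]].
```

```bash
python3 - <<'E'
from h import *
from kin import *
y=np.array([0,0,1.]);z=np.array([0,1,0.]);R0=Ro.from_matrix(np.c_[np.cross(y,z),y,z])
for x in (430,480,530,580,620):
  for yaw in (-15,-8,0,8):
    R=Ro.from_euler('z',yaw,degrees=True)*R0
    b=ik(np.array([x,-274,12.]),R,[-.9,1.2,1.2,.8,2,-2.6]); b2=ik(np.array([x,-274,120.]),R,[-.9,1.2,1.2,.8,2,-2.6])
    print(x,yaw,np.round(b[0],2),round(b[1],3),round(b2[0][5],2))
E
```

```text
430 -15 [-1.07  1.18  1.59  0.76  1.82 -2.69] 0.199 -2.69
430 -8 [-1.04  1.2   1.53  0.7   1.88 -2.69] 0.19 -2.69
430 0 [-1.    1.21  1.47  0.63  1.95 -2.69] 0.188 -2.69
430 8 [-0.96  1.23  1.41  0.55  2.01 -2.69] 0.195 -2.69
480 -15 [-1.01  1.2   1.51  0.84  1.85 -2.69] 0.135 -2.69
480 -8 [-0.98  1.22  1.44  0.78  1.92 -2.69] 0.122 -2.69
480 0 [-0.94  1.24  1.37  0.7   1.99 -2.69] 0.117 -2.69
480 8 [-0.9   1.26  1.3   0.63  2.06 -2.69] 0.123 -2.69
530 -15 [-0.95  1.22  1.43  0.93  1.88 -2.69] 0.065 -2.67
530 -8 [-0.92  1.24  1.35  0.86  1.95 -2.69] 0.047 -2.65
530 0 [-0.89  1.26  1.27  0.78  2.03 -2.69] 0.037 -2.65
530 8 [-0.85  1.29  1.19  0.7   2.11 -2.69] 0.04 -2.66
580 -15 [-0.9   1.25  1.34  1.01  1.89 -2.68] 0.0 -2.58
580 -8 [-0.87  1.27  1.25  0.94  1.97 -2.65] 0.0 -2.56
580 0 [-0.84  1.3   1.15  0.86  2.06 -2.64] 0.0 -2.55
580 8 [-0.8   1.32  1.06  0.79  2.16 -2.63] 0.0 -2.55
620 -15 [-0.86  1.27  1.25  1.07  1.91 -2.61] 0.0 -2.51
620 -8 [-0.83  1.3   1.15  1.    1.99 -2.58] 0.0 -2.49
620 0 [-0.8   1.33  1.05  0.93  2.09 -2.55] 0.0 -2.47
620 8 [-0.77  1.36  0.94  0.86  2.2  -2.54] 0.0 -2.46
```

{"api": "jog_arm", "payload": {"targets": [{"turn": [9,0,0],"slide": [0,4,0],"claw": 100},{"turn": [9,0,0],"slide": [0,4,0],"claw": 100},{"turn": [9,0,0],"slide": [0,4,0],"claw": 100},{"turn": [9,0,0],"slide": [0,4,0],"claw": 100},{"turn": [9,0,0],"slide": [0,4,0],"claw": 100}]}}

```text
t: 7.02
eef_pos: [530.1, -398.3, 283.5]
tcp_rot: [-3.138, -1.205, 1.569]
ft_force: [-0.3, 0.2, 0.5]
opening: 1.003
grip_force: 0.0
```

{"api": "jog_arm", "payload": {"targets": [{"turn": [9,0,0],"slide": [0,4,-15],"claw": 100},{"turn": [10,0,0],"slide": [0,4,-15],"claw": 100},{"turn": [2,0,0],"slide": [0,4,-15],"claw": 100},{"turn": [0,10,0],"slide": [0,0,-15],"claw": 100},{"turn": [0,10,0],"slide": [0,0,0],"claw": 100}]}}

```text
t: 7.65
eef_pos: [529.9, -386.7, 222.3]
tcp_rot: [-1.585, -1.214, 0.015]
ft_force: [-0.8, -0.7, -0.8]
opening: 0.998
grip_force: 0.0
```

{"api": "jog_arm", "payload": {"targets": [{"turn": [0,10,0],"slide": [0,0,-10],"claw": 80},{"turn": [0,10,0],"slide": [0,0,-10],"claw": 60},{"turn": [0,10,0],"slide": [0,0,-10],"claw": 60},{"turn": [0,10,0],"slide": [0,0,-10],"claw": 60},{"turn": [0,10,0],"slide": [0,0,-10],"claw": 60}]}}

```text
t: 8.28
eef_pos: [529.9, -387.0, 173.5]
tcp_rot: [-1.579, -0.343, 0.005]
ft_force: [0.1, -0.1, 0.5]
opening: 0.608
grip_force: 0.0
```

```bash
cat >> h.py <<'E'
from scipy.spatial.transform import Rotation as Ro
def need(y,z):
    "world rotvec (deg) still needed so tool y,z axes are as given"
    y=np.array(y,float);z=np.array(z,float)
    T=Ro.from_matrix(np.c_[np.cross(y,z),y,z]); return np.round(np.degrees((T*Ro.from_euler('xyz',state()["tcp_rot"]).inv()).as_rotvec()),1)
E
python3 - <<'E'
from h import *
s=log(); print(s["joints"].round(2),s["eef_pos"],need([0,0,-1],[0,1,0]))
E
```

```text
[-0.97  1.13  1.05  0.87  2.31  0.33] [ 529.9460137  -386.98283895  173.54201642] [ 0.4 19.7 -0.2]
```

{"api": "jog_arm", "payload": {"targets": [{"turn": [0,10,0],"slide": [0,0,-35],"claw": 50},{"turn": [0,9.7,0],"slide": [0,0,-35],"claw": 50},{"turn": [0,0,0],"slide": [0,0,-40],"claw": 50},{"turn": [0,0,0],"slide": [0,0,-40],"claw": 50},{"turn": [0,0,0],"slide": [0,0,-16],"claw": 50}]}}

```text
t: 8.9
eef_pos: [529.5, -387.1, 5.7]
tcp_rot: [-1.574, -0.004, 0.002]
ft_force: [-0.3, 0.4, 0.5]
opening: 0.498
grip_force: 0.0
```

```bash
python3 - <<'E'
from h import *
s=log(); print(s["joints"].round(2),s["eef_pos"],need([0,0,-1],[0,1,0]))
r,c=board("scene",14,(100,100,330,320)); print(r)
c=read_camera("wrist"); cv2.imwrite("pics/w3.png",c["frame"])
E
```

```text
[-0.97  1.36  0.97  0.78  2.21  0.53] [ 529.53516015 -387.09940843    5.66187728] [ 0.2  0.2 -0.1]
((529.6173095703125, -233.37069702148438), (267.8973083496094, 162.46803283691406), 0.059478070586919785)
```

View pics/w3.png

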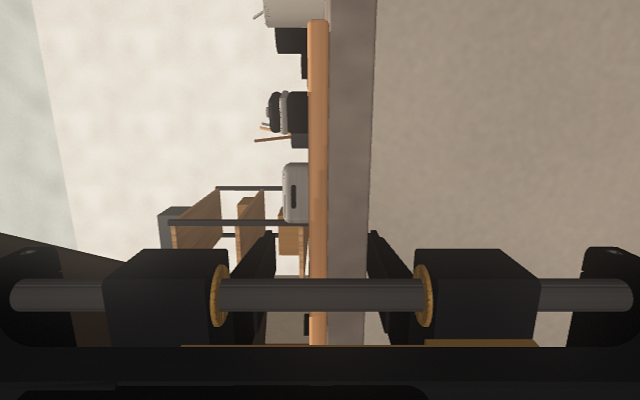

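The wrist view (image left = up) shows the board edge at col 318, centred between the fingers, with the worktop edge beyond it. Going in.

{"api": "jog_arm", "payload": {"targets": [{"turn": [0,0,0],"slide": [0,40,1],"claw": 50},{"turn": [0,0,0],"slide": [0,40,0],"claw": 50},{"turn": [0,0,0],"slide": [0,25,0],"claw": 50},{"turn": [0,0,0],"slide": [0,8,0],"claw": 40},{"turn": [0,0,0],"slide": [0,0,0],"claw": 0}]}}

```text
t: 9.62
eef_pos: [529.5, -275.8, 9.0]
tcp_rot: [-1.573, -0.007, 0.001]
ft_force: [-0.5, -0.2, 0.0]
opening: 0.349
grip_force: 0.0
```

{"api": "jog_arm", "payload": {"targets": [{"turn": [0,0,0],"slide": [0,0,0],"claw": 0},{"turn": [0,0,0],"slide": [0,0,0],"claw": 0},{"turn": [0,0,0],"slide": [0,0,0],"claw": 0},{"turn": [0,0,0],"slide": [0,0,0],"claw": 0}]}}

```text
t: 10.12
eef_pos: [528.9, -275.5, 7.5]
tcp_rot: [-1.571, -0.005, -0.0]
ft_force: [-0.1, -0.8, -2.3]
opening: 0.145
grip_force: 30.0
```

Gripped (13.8 mm opening). Lift slowly.

{"api": "jog_arm", "payload": {"targets": [{"turn": [0,0,0],"slide": [0,0,8],"claw": 0},{"turn": [0,0,0],"slide": [0,0,15],"claw": 0},{"turn": [0,0,0],"slide": [8,0,25],"claw": 0},{"turn": [0,0,0],"slide": [15,0,30],"claw": 0},{"turn": [0,0,0],"slide": [15,0,30],"claw": 0}]}}

```text
t: 10.75
eef_pos: [567.8, -275.3, 118.7]
tcp_rot: [-1.572, -0.006, 0.0]
ft_force: [0.3, 0.6, -2.9]
opening: 0.146
grip_force: 30.0
```

{"api": "jog_arm", "payload": {"targets": [{"turn": [0,0,0],"slide": [12,0,30],"claw": 0},{"turn": [0,0,0],"slide": [10,0,30],"claw": 0},{"turn": [0,0,0],"slide": [10,0,25],"claw": 0},{"turn": [0,0,0],"slide": [5,0,15],"claw": 0},{"turn": [0,0,0],"slide": [0,0,0],"claw": 0}]}}

```text
t: 11.38
eef_pos: [604.1, -275.1, 217.3]
tcp_rot: [-1.573, -0.007, 0.001]
ft_force: [0.6, -0.1, -3.0]
opening: 0.147
grip_force: 30.0
```

```bash
python3 - <<'E'
from h import *
s=log(); print(s["joints"].round(2),s["eef_pos"],need([0,0,-1],[0,1,0]),s["ft_force"],s["moment"])
c=read_camera("side"); cv2.imwrite("pics/s3.png",c["frame"][40:260,180:480])
from kin import *
q=s["joints"];X=s["eef_pos"];R=Ro.from_euler('xyz',s["tcp_rot"])
for a in range(0,181,30):
    b=ik(X,Ro.from_euler('y',-a,degrees=True)*R,q);q=b[0]; print(a,q.round(2),round(b[1],3))
E
```

```text
[-0.82  1.04  1.16  1.01  2.2   0.75] [ 604.14430399 -275.09793546  217.3382663 ] [ 0.1  0.4 -0. ] [ 0.64899815 -0.10035146 -3.0446906 ] [-1.18795392  0.11925507 -0.01106594]
0 [-0.82  1.04  1.16  1.01  2.2   0.75] 0.0
30 [-0.82  1.04  1.16  1.01  2.2   0.22] 0.0
60 [-0.82  1.04  1.16  1.01  2.2  -0.3 ] 0.0
90 [-0.82  1.04  1.16  1.01  2.2  -0.82] 0.0
120 [-0.82  1.04  1.16  1.01  2.2  -1.35] 0.0
150 [-0.82  1.04  1.16  1.01  2.2  -1.87] 0.0
180 [-0.82  1.04  1.16  1.01  2.2  -2.39] 0.0
```

View pics/s3.png

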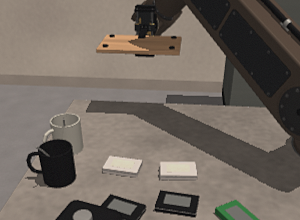

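The board is held level with feet up, at (135,45) in the crop. Both white tins, (122,165) and (178,168), are now lit and clearly white. Flipping about world -y.

{"api": "jog_arm", "payload": {"targets": [{"turn": [0,-3,0],"slide": [0,0,0],"claw": 0},{"turn": [0,-6,0],"slide": [0,0,0],"claw": 0},{"turn": [0,-9,0],"slide": [0,0,0],"claw": 0},{"turn": [0,-9,0],"slide": [0,0,0],"claw": 0},{"turn": [0,-9,0],"slide": [0,0,0],"claw": 0}]}}

```text
t: 12.05
eef_pos: [603.6, -275.4, 214.6]
tcp_rot: [-1.569, -0.637, -0.001]
ft_force: [0.7, -0.1, -2.7]
opening: 0.144
grip_force: 30.0
```

{"api": "jog_arm", "payload": {"targets": [{"turn": [0,-9,0],"slide": [0,0,0],"claw": 0},{"turn": [0,-9,0],"slide": [0,0,0],"claw": 0},{"turn": [0,-9,0],"slide": [0,0,0],"claw": 0},{"turn": [0,-9,0],"slide": [0,0,0],"claw": 0},{"turn": [0,-9,0],"slide": [0,0,0],"claw": 0}]}}

```text
t: 12.68
eef_pos: [603.6, -275.4, 214.6]
tcp_rot: [-1.561, -1.422, -0.01]
ft_force: [-0.6, -1.1, -2.9]
opening: 0.146
grip_force: 30.0
```

{"api": "jog_arm", "payload": {"targets": [{"turn": [0,-9,0],"slide": [0,0,0],"claw": 0},{"turn": [0,-9,0],"slide": [0,0,0],"claw": 0},{"turn": [0,-9,0],"slide": [0,0,0],"claw": 0},{"turn": [0,-9,0],"slide": [0,0,0],"claw": 0},{"turn": [0,-9,0],"slide": [0,0,0],"claw": 0}]}}

```text
t: 13.3
eef_pos: [603.6, -275.4, 214.6]
tcp_rot: [1.568, -0.934, -3.14]
ft_force: [-0.2, -1.5, -2.1]
opening: 0.15
grip_force: 30.0
```

{"api": "jog_arm", "payload": {"targets": [{"turn": [0,-9,0],"slide": [0,0,0],"claw": 0},{"turn": [0,-9,0],"slide": [0,0,0],"claw": 0},{"turn": [0,-9,0],"slide": [0,0,0],"claw": 0},{"turn": [0,-6,0],"slide": [0,0,0],"claw": 0},{"turn": [0,-3,0],"slide": [0,0,0],"claw": 0}]}}

```text
t: 13.92
eef_pos: [603.6, -275.4, 214.6]
tcp_rot: [1.569, -0.308, -3.141]
ft_force: [-0.2, -0.1, -3.1]
opening: 0.145
grip_force: 30.0
```

```bash
python3 - <<'E'
from h import *
s=log(); print(s["joints"].round(2),s["eef_pos"],need([0,0,1],[0,1,0]),s["ft_force"],s["moment"])
c=read_camera("side"); cv2.imwrite("pics/s4.png",cv2.resize(c["frame"][40:260,180:480],None,fx=2,fy=2))
r,_=board("scene",224,(60,0,400,300)); print(r)
E
```

```text
[-0.82  1.04  1.16  1.01  2.2  -2.08] [ 603.58951857 -275.41804435  214.58617444] [ -0.1 -17.7   0. ] [-0.20633605 -0.10462202 -3.11709743] [-1.23174416 -0.02031457 -0.00598812]
((602.9720458984375, -235.36077880859375), (363.2891845703125, 168.4697723388672), 7.826093673706055)
```

View pics/s4.png

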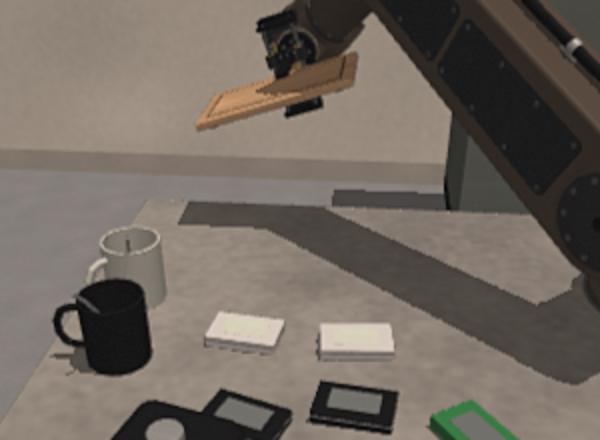

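Rotated so far without slip, with 18° still to go. The crop shows the board at (280,90), serving face coming up.

{"api": "jog_arm", "payload": {"targets": [{"turn": [0,-8,0],"slide": [0,0,0],"claw": 0},{"turn": [0,-6,0],"slide": [0,0,-10],"claw": 0},{"turn": [0,-4,0],"slide": [0,0,-25],"claw": 0},{"turn": [0,0,0],"slide": [0,0,-40],"claw": 0},{"turn": [0,0,0],"slide": [0,0,-40],"claw": 0}]}}

```text
t: 14.65
eef_pos: [603.7, -275.3, 99.2]
tcp_rot: [1.57, 0.003, 3.141]
ft_force: [0.4, 0.0, -3.1]
opening: 0.149
grip_force: 30.0
```

{"api": "jog_arm", "payload": {"targets": [{"turn": [0,0,0],"slide": [0,0,-30],"claw": 0},{"turn": [0,0,0],"slide": [0,0,-20],"claw": 0},{"turn": [0,0,0],"slide": [0,0,-10],"claw": 0},{"turn": [0,0,0],"slide": [0,0,-5],"claw": 0},{"turn": [0,0,0],"slide": [0,0,0],"claw": 0}]}}

```text
t: 15.28
eef_pos: [604.1, -275.5, 36.4]
tcp_rot: [1.571, 0.006, 3.142]
ft_force: [-0.2, -0.2, -3.1]
opening: 0.142
grip_force: 30.0
```

```bash
python3 - <<'E'
from h import *
s=log(); z=s["eef_pos"][2]; print(s["joints"].round(2),s["eef_pos"],need([0,0,1],[0,1,0]),s["ft_force"],s["moment"])
r,c=board("scene",z+7,(60,60,400,330)); print(r)
cv2.imwrite("pics/c5.png",cv2.resize(c["frame"][120:300,100:320],None,fx=3,fy=3))
E
```

```text
[-0.82  1.28  1.11  0.91  2.09 -2.57] [ 604.14844673 -275.47585633   36.36684577] [0.  0.3 0. ] [-0.17250974 -0.20722122 -3.11717287] [-1.18166012 -0.02278442 -0.03323874]
((609.9173583984375, -233.88690185546875), (165.59934997558594, 264.6763610839844), 89.61406707763672)
```

View pics/c5.png

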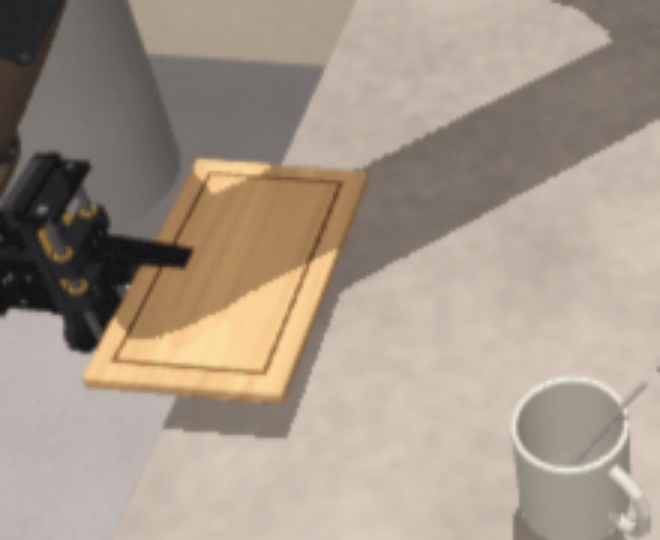

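The board is level with its serving face up, and its outer edge lies beyond the rim at crop (140,270). Lowering the inner feet onto the worktop.

{"api": "jog_arm", "payload": {"targets": [{"turn": [0,0,0],"slide": [0,0,-12],"claw": 0},{"turn": [0,0,0],"slide": [0,0,-8],"claw": 0},{"turn": [0,0,0],"slide": [0,0,-2],"claw": 0},{"turn": [0,0,0],"slide": [0,0,-1],"claw": 0},{"turn": [0,0,0],"slide": [0,0,0],"claw": 0}]}}

```text
t: 15.95
eef_pos: [604.1, -275.4, 13.0]
tcp_rot: [1.571, 0.005, -3.142]
ft_force: [0.3, -0.0, -2.8]
opening: 0.148
grip_force: 30.0
```

{"api": "jog_arm", "payload": {"targets": [{"turn": [0,0,0],"slide": [0,0,-1],"claw": 0},{"turn": [0,0,0],"slide": [0,0,0],"claw": 0}]}}

```text
t: 16.2
eef_pos: [604.1, -275.5, 12.3]
tcp_rot: [1.57, 0.006, 3.141]
ft_force: [1.9, -0.6, -1.8]
opening: 0.145
grip_force: 30.0
```

{"api": "jog_arm", "payload": {"targets": [{"turn": [0,0,0],"slide": [0,0,-0.5],"claw": 0},{"turn": [0,0,0],"slide": [0,0,0],"claw": 17},{"turn": [0,0,0],"slide": [0,0,0.5],"claw": 17},{"turn": [0,0,0],"slide": [0,0,0.5],"claw": 17}]}}

```text
t: 16.7
eef_pos: [604.0, -275.4, 12.4]
tcp_rot: [1.571, 0.005, 3.142]
ft_force: [-0.2, -0.4, -0.7]
opening: 0.171
grip_force: 0.6
```

{"api": "jog_arm", "payload": {"targets": [{"turn": [0,0,0],"slide": [0,-6,0],"claw": 17},{"turn": [0,0,0],"slide": [0,-6,0],"claw": 17},{"turn": [0,0,0],"slide": [0,-6,0],"claw": 17},{"turn": [0,0,0],"slide": [0,-5,0],"claw": 17},{"turn": [0,0,0],"slide": [0,0,0],"claw": 17}]}}

```text
t: 17.32
eef_pos: [603.9, -298.9, 12.3]
tcp_rot: [1.571, 0.005, 3.141]
ft_force: [-0.7, -0.1, -1.4]
opening: 0.168
grip_force: 0.6
```

```bash
python3 - <<'E'
from h import *
s=log(); print(s["eef_pos"],s["ft_force"],s["grip_force"])
r,c=board("scene",19,(60,60,400,330)); print(r)
E
```

```text
[ 603.92744344 -298.89493487   12.27028644] [-0.66912255 -0.0893022  -1.42950004] 0.5602321028709412
((609.62451171875, -233.01797485351562), (265.8208923339844, 162.72190856933594), 0.07723722606897354)
```

{"api": "jog_arm", "payload": {"targets": [{"turn": [0,0,0],"slide": [0,0,0],"claw": 0},{"turn": [0,0,0],"slide": [0,0,0],"claw": 0},{"turn": [-0.6,0,0],"slide": [0,0,1.3],"claw": 0},{"turn": [-0.7,0,0],"slide": [0,0,1.3],"claw": 0},{"turn": [0,0,0],"slide": [0,0,0],"claw": 0}]}}

```text
t: 18.0
eef_pos: [604.1, -298.4, 15.4]
tcp_rot: [1.594, 0.006, -3.141]
ft_force: [0.3, -0.3, -2.3]
opening: 0.145
grip_force: 30.0
```

{"api": "jog_arm", "payload": {"targets": [{"turn": [0,0,0],"slide": [0,8,0],"claw": 0},{"turn": [0,0,0],"slide": [0,8,0],"claw": 0},{"turn": [0,0,0],"slide": [0,8,0],"claw": 0},{"turn": [0,0,0],"slide": [0,8,0],"claw": 0},{"turn": [0,0,0],"slide": [0,0,0],"claw": 0}]}}

```text
t: 18.62
eef_pos: [604.1, -265.5, 15.0]
tcp_rot: [1.593, 0.005, -3.141]
ft_force: [0.2, -0.0, -1.6]
opening: 0.147
grip_force: 30.0
```

```bash
python3 - <<'E'
from h import *
s=log(); print(s["eef_pos"],s["ft_force"],s["grip_force"])
r,c=board("scene",20,(60,60,400,330)); print(r)
E
```

```text
[ 604.1047734  -265.54085507   14.98016826] [ 0.23529633 -0.00383151 -1.57062365] 29.99786674976349
((609.531005859375, -201.15234375), (164.56884765625, 266.61041259765625), 89.96109008789062)
```

{"api": "jog_arm", "payload": {"targets": [{"turn": [0.7,0,0],"slide": [0,0,-1.3],"claw": 0},{"turn": [0.6,0,0],"slide": [0,0,-1.3],"claw": 0},{"turn": [0,0,0],"slide": [0,0,-0.3],"claw": 0},{"turn": [0,0,0],"slide": [0,0,0],"claw": 17},{"turn": [0,0,0],"slide": [0,0,0],"claw": 22}]}}

```text
t: 19.3
eef_pos: [604.0, -266.4, 12.0]
tcp_rot: [1.571, 0.005, -3.142]
ft_force: [-0.0, -0.1, 0.2]
opening: 0.206
grip_force: 0.0
```

{"api": "jog_arm", "payload": {"targets": [{"turn": [0,0,0],"slide": [0,-10,0],"claw": 24},{"turn": [0,0,0],"slide": [0,-20,0],"claw": 24},{"turn": [0,0,0],"slide": [0,-30,0],"claw": 0},{"turn": [0,0,0],"slide": [0,-10,0],"claw": 0},{"turn": [0,0,0],"slide": [0,0,0],"claw": 0}]}}

```text
t: 19.92
eef_pos: [603.8, -336.7, 11.8]
tcp_rot: [1.571, 0.005, 3.141]
ft_force: [-0.2, 0.3, 1.1]
opening: 0.013
grip_force: 0.0
```

```bash
python3 - <<'E'
from h import *
s=log(); print(s["eef_pos"],s["ft_force"],s["opening"])
r,c=board("scene",19,(60,60,400,330)); print(r)
cv2.imwrite("pics/c6.png",cv2.resize(c["frame"][120:300,100:320],None,fx=3,fy=3))
E
```

```text
[ 603.79175389 -336.70387416   11.7644453 ] [-0.17004656  0.31798895  1.09775216] 0.012905024533322618
((609.54345703125, -200.73562622070312), (161.34950256347656, 265.88348388671875), 89.96844482421875)
```

View pics/c6.png

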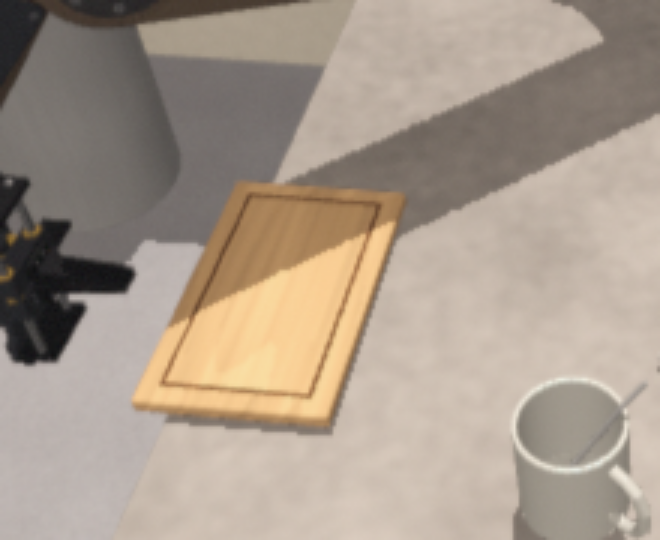

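The board stands on its feet, outer edge ~20 mm past the rim. Pushing it in with closed fingers.

{"api": "jog_arm", "payload": {"targets": [{"turn": [0,0,0],"slide": [2,20,5],"claw": 0},{"turn": [0,0,0],"slide": [0,25,0],"claw": 0},{"turn": [0,0,0],"slide": [0,10,0],"claw": 0},{"turn": [0,0,0],"slide": [0,8,0],"claw": 0},{"turn": [0,0,0],"slide": [0,8,0],"claw": 0}]}}

```text
t: 20.6
eef_pos: [606.0, -265.4, 17.2]
tcp_rot: [1.571, 0.006, 3.141]
ft_force: [0.1, -2.4, 1.1]
opening: 0.003
grip_force: 1.3
```

{"api": "jog_arm", "payload": {"targets": [{"turn": [0,0,0],"slide": [0,8,0],"claw": 0},{"turn": [0,0,0],"slide": [0,8,0],"claw": 0},{"turn": [0,0,0],"slide": [0,8,0],"claw": 0},{"turn": [0,0,0],"slide": [0,0,0],"claw": 0},{"turn": [0,0,0],"slide": [0,-30,0],"claw": 0}]}}

```text
t: 21.22
eef_pos: [606.3, -269.9, 16.9]
tcp_rot: [1.57, 0.004, -3.139]
ft_force: [0.4, -0.0, -0.3]
opening: -0.0
grip_force: 0.0
```

```bash
python3 - <<'E'
from h import *
s=log(); print(s["eef_pos"],s["ft_force"],s["opening"])
r,c=board("scene",19,(60,60,400,330)); print(r)
E
```

```text
[ 606.27900388 -269.93435791   16.86257624] [ 0.36931411 -0.00172329 -0.3200733 ] -2.620731593152854e-05
((609.3131713867188, -158.16107177734375), (161.7682342529297, 265.6591796875), 89.91844177246094)
```

{"api": "jog_arm", "payload": {"targets": [{"turn": [0,0,0],"slide": [0,-50,5],"claw": 20},{"turn": [0,0,0],"slide": [0,-20,50],"claw": 50},{"turn": [0,0,0],"slide": [0,0,60],"claw": 100},{"turn": [0,0,0],"slide": [0,0,60],"claw": 100},{"turn": [-9,0,0],"slide": [0,0,60],"claw": 100}]}}

```text
t: 21.9
eef_pos: [605.7, -341.3, 250.7]
tcp_rot: [1.727, 0.001, 3.141]
ft_force: [0.7, -1.2, -0.2]
opening: 0.473
grip_force: 0.0
```

{"api": "jog_arm", "payload": {"targets": [{"turn": [-9,0,0],"slide": [0,20,40],"claw": 100},{"turn": [-9,0,0],"slide": [0,40,20],"claw": 100},{"turn": [-9,0,0],"slide": [0,40,0],"claw": 100},{"turn": [-9,0,0],"slide": [0,40,0],"claw": 100},{"turn": [-9,0,0],"slide": [0,40,0],"claw": 100}]}}

```text
t: 22.52
eef_pos: [605.8, -160.5, 312.2]
tcp_rot: [2.519, 0.004, -3.138]
ft_force: [1.4, -0.4, -0.3]
opening: 0.98
grip_force: 0.0
```

{"api": "jog_arm", "payload": {"targets": [{"turn": [-9,0,0],"slide": [0,45,0],"claw": 100},{"turn": [-9,0,0],"slide": [0,50,0],"claw": 100},{"turn": [-9,0,0],"slide": [-10,50,0],"claw": 100},{"turn": [-9,0,0],"slide": [-20,50,0],"claw": 100},{"turn": [0,0,0],"slide": [-20,50,0],"claw": 100}]}}

```text
t: 23.15
eef_pos: [554.9, 86.7, 312.4]
tcp_rot: [-3.14, 0.001, -3.133]
ft_force: [0.3, 0.7, 1.0]
opening: 0.999
grip_force: 0.0
```

```bash
python3 - <<'E'
from h import *
s=log(); print(s["joints"].round(2),s["eef_pos"],need([0,1,0],[0,0,-1]))
E
```

```text
[ 0.04  0.31  1.58 -0.    1.25 -1.54] [554.91297978  86.66396202 312.41394471] [ 0.1  0.1 -0.5]
```

{"api": "jog_arm", "payload": {"targets": [{"turn": [0,0,-0.5],"slide": [-25,45,10],"claw": 100},{"turn": [0,0,0],"slide": [-30,50,10],"claw": 100},{"turn": [0,0,0],"slide": [-30,50,10],"claw": 100},{"turn": [0,0,0],"slide": [-30,45,0],"claw": 100},{"turn": [0,0,0],"slide": [0,0,0],"claw": 100}]}}

```text
t: 23.78
eef_pos: [439.1, 275.9, 342.3]
tcp_rot: [3.141, 0.0, -3.141]
ft_force: [-0.3, -0.7, 0.2]
opening: 0.998
grip_force: 0.0
```

```bash
python3 - <<'E'
from h import *
s=log(); print(s["eef_pos"],need([0,1,0],[0,0,-1]))
c=read_camera("wrist"); im=c["frame"].copy()
h=cv2.cvtColor(c["frame"],cv2.COLOR_BGR2HSV); g=cv2.cvtColor(c["frame"],cv2.COLOR_BGR2GRAY)
np.save("pics/w7.npy",c["frame"])
for n in ("tin_white0","tin_black0"):
    for d in look_for(n,"wrist"): print(n,d["conf"],np.round(d["xy"]),ray(c,d["xy"],18)[:2].round(),c["frame"][int(d["xy"][1]),int(d["xy"][0])]); cv2.circle(im,tuple(int(v) for v in d["xy"]),4,(0,0,255),1)
cv2.imwrite("pics/w7.png",im)
E
```

```text
[439.14893028 275.89878294 342.27699002] [-0.  0. -0.]
tin_white0 0.89 [414. 167.] [444. 408.] [229 242 241]
tin_white0 0.85 [246. 172.] [450. 168.] [131 152 171]
tin_white0 0.71 [252. 256.] [580. 171.] [226 240 240]
tin_white0 0.68 [312. 123.] [382. 263.] [143 160 180]
tin_black0 0.91 [338. 168.] [445. 300.] [137 148 155]
tin_black0 0.78 [364.  67.] [310. 333.] [152 165 172]
tin_black0 0.71 [359. 250.] [570. 334.] [68 74 78]
tin_black0 0.27 [285. 341.] [728. 217.] [25 28 33]
```

View pics/w7.png

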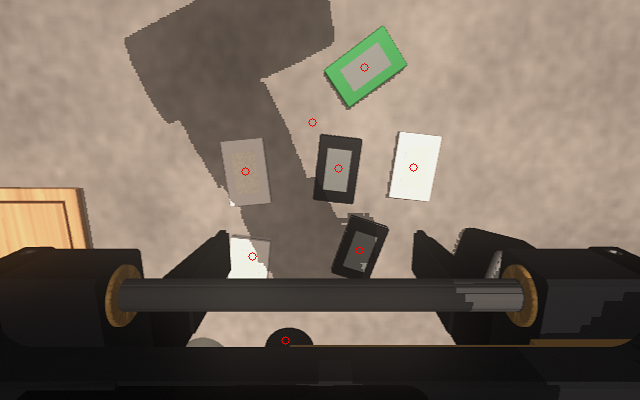

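The wrist view (up = -x) shows white tins at (414,167), (246,172, in shadow) and (252,256, part hidden), black at (338,168) and (359,250), and the green one at (364,67). The detection at (312,123) is bare worktop, false.

```bash
cat >> h.py <<'E'
def tin(c,uv,z=18,r=55,dark=None):
    u,v=map(int,uv); x0,y0=max(u-r,0),max(v-r,0); im=np.ascontiguousarray(c["frame"][y0:v+r,x0:u+r]); H,W=im.shape[:2]
    cu,cv_=u-x0,v-y0
    yy,xx=np.mgrid[:H,:W]; d=np.maximum(abs(xx-cu)/1.,abs(yy-cv_)/1.)
    m=np.full((H,W),2,np.uint8); m[d>r-6]=0; m[d<r*.32]=1; m[d<r*.62]=np.maximum(m[d<r*.62],1); m[(d<r*.62)&(d>=r*.32)]=3
    cv2.grabCut(im,m,None,np.zeros((1,65)),np.zeros((1,65)),6,cv2.GC_INIT_WITH_MASK)
    M=np.zeros(c["frame"].shape[:2],np.uint8); M[y0:v+r,x0:u+r]=((m==1)|(m==3)); M=cv2.morphologyEx(M,cv2.MORPH_OPEN,np.ones((5,5)))
    (x,y),(a,b),t=rect(c,M,z)
    if a<b: a,b,t=b,a,t+90
    return round(x),round(y),round(a),round(b),round((t+90)%180-90,1)
E
python3 - <<'E'
from h import *
c=read_camera("wrist")
for p in ((414,167),(246,172),(252,256),(338,168),(359,247)): print(p,tin(c,p))
A=[]
cs={n:read_camera(n) for n in("scene","side")}
for q in ("canister","mug_white","mug_black"):
    print(q,[(n,ray(cs[n],d["xy"],80 if q=="canister" else 50)[:2].round()) for n in cs for d in look_for(q,n)[:2]])
E
```

```text
(414, 167) (443, 406, 94, 65, -6.4)
(246, 172) (452, 168, 94, 60, 4.7)
(252, 256) (586, 165, 68, 60, -4.6)
(338, 168) (448, 298, 96, 59, -6.6)
(359, 247) (567, 331, 102, 68, -18.8)
canister [('scene', array([594., 534.])), ('scene', array([ 675., -128.])), ('side', array([600., 534.]))]
mug_white [('scene', array([785.,  76.])), ('side', array([778.,  64.])), ('side', array([455., 221.]))]
mug_black [('scene', array([755., 225.])), ('side', array([763., 222.]))]
```

{"api": "jog_arm", "payload": {"targets": [{"turn": [0,0,-6.4],"slide": [2,45,-30],"claw": 100},{"turn": [0,0,0],"slide": [2,50,-40],"claw": 100},{"turn": [0,0,0],"slide": [0,35,-50],"claw": 100},{"turn": [0,0,0],"slide": [0,0,-55],"claw": 100},{"turn": [0,0,0],"slide": [0,0,-55],"claw": 100}]}}

```text
t: 25.0
eef_pos: [444.8, 402.8, 111.3]
tcp_rot: [3.141, 0.0, 3.027]
ft_force: [0.8, 1.0, -1.0]
opening: 0.999
grip_force: 0.0
```

{"api": "jog_arm", "payload": {"targets": [{"turn": [0,0,0],"slide": [0,0,-50],"claw": 100},{"turn": [0,0,0],"slide": [0,0,-35],"claw": 100},{"turn": [0,0,0],"slide": [0,0,-15],"claw": 100},{"turn": [0,0,0],"slide": [0,0,-4],"claw": 100},{"turn": [0,0,0],"slide": [0,0,0],"claw": 80}]}}

```text
t: 25.62
eef_pos: [445.4, 402.8, 10.0]
tcp_rot: [3.14, 0.001, 3.026]
ft_force: [0.9, 0.1, -0.0]
opening: 0.945
grip_force: 0.0
```

{"api": "jog_arm", "payload": {"targets": [{"turn": [0,0,0],"slide": [-2,2,-5],"claw": 70},{"turn": [0,0,0],"slide": [0,0,0],"claw": 0},{"turn": [0,0,0],"slide": [0,0,0],"claw": 0},{"turn": [0,0,0],"slide": [0,0,0],"claw": 0},{"turn": [0,0,0],"slide": [0,0,15],"claw": 0}]}}

```text
t: 26.25
eef_pos: [442.5, 403.9, 18.7]
tcp_rot: [-3.14, -0.002, 3.026]
ft_force: [-0.3, -0.3, -0.8]
opening: 0.628
grip_force: 30.0
```

{"api": "jog_arm", "payload": {"targets": [{"turn": [0,0,0],"slide": [0,0,40],"claw": 0},{"turn": [0,0,0],"slide": [0,-10,55],"claw": 0},{"turn": [0,0,6.4],"slide": [10,-50,30],"claw": 0},{"turn": [0,0,0],"slide": [15,-58,0],"claw": 0},{"turn": [0,0,0],"slide": [15,-58,0],"claw": 0}]}}

```text
t: 26.88
eef_pos: [483.1, 226.8, 145.5]
tcp_rot: [3.141, 0.002, 3.139]
ft_force: [0.5, -0.0, -2.0]
opening: 0.628
grip_force: 30.0
```

{"api": "jog_arm", "payload": {"targets": [{"turn": [0,0,0],"slide": [15,-58,0],"claw": 0},{"turn": [0,0,0],"slide": [15,-58,0],"claw": 0},{"turn": [0,0,0],"slide": [15,-58,0],"claw": 0},{"turn": [0,0,0],"slide": [15,-58,0],"claw": 0},{"turn": [0,0,0],"slide": [0,0,0],"claw": 0}]}}

```text
t: 27.5
eef_pos: [543.6, -7.1, 144.7]
tcp_rot: [-3.141, 0.001, 3.133]
ft_force: [-0.5, 0.2, -1.5]
opening: 0.63
grip_force: 30.0
```

```bash
python3 - <<'E'
from h import *
s=log(); print(s["eef_pos"],need([0,1,0],[0,0,-1]))
r,c=board("scene",19,(60,60,400,330)); print(r)
np.save("pics/b.npy",c["frame"])
E
```

```text
[543.59692391  -7.14957255 144.72731498] [0.  0.  0.5]
((610.3599243164062, -157.5240478515625), (161.0855255126953, 263.61083984375), 89.98099517822266)
```

{"api": "jog_arm", "payload": {"targets": [{"turn": [0,0,0.5],"slide": [5,-55,0],"claw": 0},{"turn": [0,0,0],"slide": [4,-55,0],"claw": 0},{"turn": [0,0,0],"slide": [0,-40,-20],"claw": 0},{"turn": [0,0,0],"slide": [0,-3,-45],"claw": 0},{"turn": [0,0,0],"slide": [0,0,-35],"claw": 0}]}}

```text
t: 28.18
eef_pos: [551.7, -155.7, 43.2]
tcp_rot: [3.141, -0.0, -3.136]
ft_force: [0.4, -0.5, -1.3]
opening: 0.629
grip_force: 30.0
```

{"api": "jog_arm", "payload": {"targets": [{"turn": [0,0,0],"slide": [0,0,-15],"claw": 0},{"turn": [0,0,0],"slide": [0,0,-4],"claw": 0},{"turn": [0,0,0],"slide": [0,0,0],"claw": 0}]}}

```text
t: 28.55
eef_pos: [552.5, -156.2, 26.0]
tcp_rot: [-3.141, 0.001, -3.136]
ft_force: [0.6, 0.4, -1.0]
opening: 0.629
grip_force: 30.0
```

```bash
python3 - <<'E'
from h import *
s=log(); print(s["eef_pos"],need([0,1,0],[0,0,-1]),s["ft_force"])
E
```

```text
[ 552.5213568  -156.2424291    26.00730113] [ 0.   0.1 -0.3] [ 0.55018817  0.35005001 -1.02541823]
```

{"api": "jog_arm", "payload": {"targets": [{"turn": [0,0,-0.3],"slide": [0.5,-3,0],"claw": 0},{"turn": [0,0,0],"slide": [0,0,-2],"claw": 0},{"turn": [0,0,0],"slide": [0,0,0],"claw": 0}]}}

```text
t: 28.92
eef_pos: [552.7, -159.9, 23.4]
tcp_rot: [-3.141, 0.001, 3.141]
ft_force: [-0.3, -0.3, 1.7]
opening: 0.626
grip_force: 30.0
```

{"api": "jog_arm", "payload": {"targets": [{"turn": [0,0,0],"slide": [0,0,0],"claw": 75},{"turn": [0,0,0],"slide": [0,0,0],"claw": 78},{"turn": [0,0,0],"slide": [0,0,40],"claw": 80},{"turn": [0,0,0],"slide": [0,20,60],"claw": 100},{"turn": [0,0,0],"slide": [0,58,60],"claw": 100}]}}

```text
t: 29.55
eef_pos: [552.7, -96.7, 169.3]
tcp_rot: [-3.141, 0.001, 3.139]
ft_force: [0.2, 0.2, -0.4]
opening: 0.953
grip_force: 0.0
```

{"api": "jog_arm", "payload": {"targets": [{"turn": [0,0,0],"slide": [0,58,30],"claw": 100},{"turn": [0,0,0],"slide": [-10,58,0],"claw": 100},{"turn": [0,0,0],"slide": [-15,58,0],"claw": 100},{"turn": [0,0,0],"slide": [-10,58,0],"claw": 100},{"turn": [0,0,0],"slide": [0,0,0],"claw": 100}]}}

```text
t: 30.18
eef_pos: [516.4, 136.4, 196.1]
tcp_rot: [3.141, -0.0, -3.137]
ft_force: [-0.6, -0.7, -0.6]
opening: 1.001
grip_force: 0.0
```

```bash
cat > look.py <<'E'
from h import *
import sys
s=log(); print(s["eef_pos"].round(1),need([0,1,0],[0,0,-1]))
c=read_camera("wrist")
for n in ("tin_white0","tin_black0"):
    for d in look_for(n,"wrist"):
        if d["conf"]>.4 and d["xy"][1]<245:
            try: print(n,round(d["conf"],2),np.round(d["xy"]),ray(c,d["xy"],18)[:2].round(),tin(c,d["xy"],r=int(sys.argv[1]) if len(sys.argv)>1 else 70))
            except Exception as e: print(n,e)
np.save("pics/last.npy",c["frame"])
E
python3 look.py
python3 - <<'E'
from h import *
c=read_camera("scene"); f=c["frame"]
p=proj(c,(552,-160,37)).astype(int); print(p, tin(c,p,z=37,r=28), f[p[1],p[0]])
E
```

```text
[516.4 136.4 196.1] [-0.  -0.  -0.3]
tin_white0 0.97 [ 28. 214.] [ 549. -167.] (552, -170, 90, 75, -0.0)
tin_white0 0.67 [351. 116.] [449. 165.] (452, 168, 94, 59, 5.4)
tin_black0 0.85 [514.   6.] [352. 308.] (376, 297, 72, 56, -89.7)
tin_black0 0.57 [503. 229.] [563. 327.] (570, 329, 96, 72, -15.0)
[213 197] (562, -157, 112, 65, 0.8) [223 241 241]
```

{"api": "jog_arm", "payload": {"targets": [{"turn": [0,0,4.8],"slide": [-32,16,-30],"claw": 100},{"turn": [0,0,0],"slide": [-32,16,-50],"claw": 100},{"turn": [0,0,0],"slide": [0,0,-55],"claw": 100},{"turn": [0,0,0],"slide": [0,0,-40],"claw": 100},{"turn": [0,0,0],"slide": [0,0,-11],"claw": 100}]}}

```text
t: 31.0
eef_pos: [453.0, 163.9, 8.2]
tcp_rot: [-3.141, -0.003, -3.06]
ft_force: [0.1, 0.2, 0.6]
opening: 1.0
grip_force: 0.0
```

{"api": "jog_arm", "payload": {"targets": [{"turn": [0,0,0],"slide": [0,0,-4],"claw": 80},{"turn": [0,0,0],"slide": [0,0,0],"claw": 50},{"turn": [0,0,0],"slide": [0,0,0],"claw": 0},{"turn": [0,0,0],"slide": [0,0,0],"claw": 0},{"turn": [0,0,0],"slide": [0,0,0],"claw": 0}]}}

```text
t: 31.62
eef_pos: [453.8, 165.3, 6.7]
tcp_rot: [3.141, 0.001, -3.058]
ft_force: [-0.5, 0.3, 7.8]
opening: 0.629
grip_force: 30.0
```

{"api": "jog_arm", "payload": {"targets": [{"turn": [0,0,0],"slide": [0,0,15],"claw": 0},{"turn": [0,0,0],"slide": [0,0,40],"claw": 0},{"turn": [0,0,0],"slide": [0,-10,55],"claw": 0},{"turn": [0,0,-4.8],"slide": [15,-58,30],"claw": 0},{"turn": [0,0,0],"slide": [20,-58,0],"claw": 0}]}}

```text
t: 32.25
eef_pos: [488.3, 42.2, 147.3]
tcp_rot: [-3.141, 0.005, -3.141]
ft_force: [1.4, 1.0, -1.8]
opening: 0.63
grip_force: 30.0
```

{"api": "jog_arm", "payload": {"targets": [{"turn": [0,0,0],"slide": [20,-58,0],"claw": 0},{"turn": [0,0,0],"slide": [20,-58,0],"claw": 0},{"turn": [0,0,0],"slide": [20,-50,0],"claw": 0},{"turn": [0,0,0],"slide": [5,-30,0],"claw": 0},{"turn": [0,0,0],"slide": [0,0,0],"claw": 0}]}}

```text
t: 32.88
eef_pos: [552.3, -154.7, 144.5]
tcp_rot: [-3.141, 0.0, 3.139]
ft_force: [-0.6, 0.9, -1.6]
opening: 0.629
grip_force: 30.0
```

```bash
python3 - <<'E'
from h import *
s=log(); print(s["eef_pos"],need([0,1,0],[0,0,-1]),s["ft_force"],s["opening"])
c=read_camera("side"); cv2.imwrite("pics/s8.png",cv2.resize(c["frame"][20:220,240:440],None,fx=3,fy=3))
E
```

```text
[ 552.33604576 -154.69522832  144.52043928] [0.  0.  0.1] [-0.61295444  0.85242899 -1.56755961] 0.6289867022112392
```

View pics/s8.png

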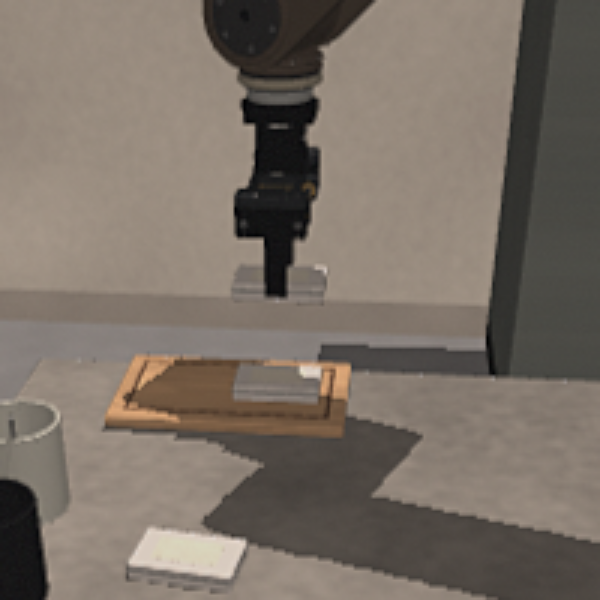

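The side crop shows the first tin flat on the board (278,382) and the second held level above it (280,285). Placing it.

{"api": "jog_arm", "payload": {"targets": [{"turn": [0,0,0],"slide": [2,-5,-30],"claw": 0},{"turn": [0,0,0],"slide": [0,0,-35],"claw": 0},{"turn": [0,0,0],"slide": [0,0,-22],"claw": 0},{"turn": [0,0,0],"slide": [0,0,-8],"claw": 0},{"turn": [0,0,0],"slide": [0,0,0],"claw": 0}]}}

```text
t: 33.55
eef_pos: [554.5, -157.2, 49.4]
tcp_rot: [3.141, -0.0, -3.141]
ft_force: [0.1, -0.7, -0.2]
opening: 0.629
grip_force: 30.0
```

{"api": "jog_arm", "payload": {"targets": [{"turn": [0,0,0],"slide": [0,0,-3.5],"claw": 0},{"turn": [0,0,0],"slide": [0,0,0],"claw": 0}]}}

```text
t: 33.8
eef_pos: [554.6, -157.9, 46.0]
tcp_rot: [-3.141, 0.001, -3.142]
ft_force: [-0.6, 0.2, -1.4]
opening: 0.628
grip_force: 30.0
```

{"api": "jog_arm", "payload": {"targets": [{"turn": [0,0,0],"slide": [0,-2,-2],"claw": 0},{"turn": [0,0,0],"slide": [0,0,0],"claw": 0}]}}

```text
t: 34.05
eef_pos: [554.7, -160.2, 43.8]
tcp_rot: [-3.142, 0.001, 3.141]
ft_force: [-0.1, 1.0, 2.1]
opening: 0.631
grip_force: 30.0
```

{"api": "jog_arm", "payload": {"targets": [{"turn": [0,0,0],"slide": [0,0,0],"claw": 75},{"turn": [0,0,0],"slide": [0,0,0],"claw": 78},{"turn": [0,0,0],"slide": [0,0,40],"claw": 80},{"turn": [0,0,0],"slide": [0,30,60],"claw": 100},{"turn": [0,0,0],"slide": [20,58,40],"claw": 100}]}}

```text
t: 34.67
eef_pos: [571.6, -82.9, 176.0]
tcp_rot: [-3.141, 0.002, 3.139]
ft_force: [0.7, -1.1, -0.4]
opening: 0.955
grip_force: 0.0
```

{"api": "jog_arm", "payload": {"targets": [{"turn": [0,0,0],"slide": [25,58,20],"claw": 100},{"turn": [0,0,0],"slide": [25,58,0],"claw": 100},{"turn": [0,0,0],"slide": [25,58,0],"claw": 100},{"turn": [0,0,0],"slide": [20,50,0],"claw": 100},{"turn": [0,0,0],"slide": [0,0,0],"claw": 100}]}}

```text
t: 35.3
eef_pos: [664.9, 140.4, 191.6]
tcp_rot: [3.141, -0.0, -3.138]
ft_force: [-0.0, -0.5, -0.8]
opening: 1.001
grip_force: 0.0
```

```bash
python3 look.py
```

```text
[664.9 140.4 191.6] [-0.  -0.  -0.2]
tin_white0 0.64 [ 5. 90.] [ 575. -156.] (566, -142, 94, 34, -12.7)
tin_white0 0.64 [19. 63.] [ 551. -138.] (550, -132, 102, 68, -0.0)
tin_white0 0.59 [344. 117.] [598. 162.] (600, 163, 94, 60, -7.0)
tin_black0 0.78 [527.  89.] [572. 332.] (574, 329, 101, 67, -18.2)
tin_black0 0.51 [507.   0.] [497. 303.] (524, 308, 72, 53, -89.8)
```

{"api": "jog_arm", "payload": {"targets": [{"turn": [0,0,-7],"slide": [-32,12,-30],"claw": 100},{"turn": [0,0,0],"slide": [-32,12,-50],"claw": 100},{"turn": [0,0,0],"slide": [0,0,-50],"claw": 100},{"turn": [0,0,0],"slide": [0,0,-40],"claw": 100},{"turn": [0,0,0],"slide": [0,0,0],"claw": 100}]}}

```text
t: 36.08
eef_pos: [599.2, 159.4, 20.4]
tcp_rot: [-3.14, -0.005, 3.018]
ft_force: [-0.5, -0.3, 0.8]
opening: 1.002
grip_force: 0.0
```

{"api": "jog_arm", "payload": {"targets": [{"turn": [0,0,0],"slide": [1,4,-10],"claw": 100},{"turn": [0,0,0],"slide": [0,0,-5],"claw": 80},{"turn": [0,0,0],"slide": [0,0,0],"claw": 0},{"turn": [0,0,0],"slide": [0,0,0],"claw": 0},{"turn": [0,0,0],"slide": [0,0,0],"claw": 0}]}}

```text
t: 36.7
eef_pos: [601.7, 165.0, 7.8]
tcp_rot: [3.141, 0.0, 3.019]
ft_force: [0.1, -1.6, 0.7]
opening: 0.636
grip_force: 0.3
```

{"api": "jog_arm", "payload": {"targets": [{"turn": [0,0,0],"slide": [0,0,15],"claw": 0},{"turn": [0,0,0],"slide": [0,0,40],"claw": 0},{"turn": [0,0,0],"slide": [0,-10,55],"claw": 0},{"turn": [0,0,7],"slide": [0,-58,30],"claw": 0},{"turn": [0,0,0],"slide": [-10,-58,0],"claw": 0}]}}

```text
t: 37.33
eef_pos: [592.7, 40.5, 149.7]
tcp_rot: [-3.141, 0.006, -3.138]
ft_force: [1.1, -0.9, -0.2]
opening: 0.626
grip_force: 30.0
```

{"api": "jog_arm", "payload": {"targets": [{"turn": [0,0,0],"slide": [-10,-58,0],"claw": 0},{"turn": [0,0,0],"slide": [-10,-58,0],"claw": 0},{"turn": [0,0,0],"slide": [-10,-50,0],"claw": 0},{"turn": [0,0,0],"slide": [-5,-30,0],"claw": 0},{"turn": [0,0,0],"slide": [0,0,0],"claw": 0}]}}

```text
t: 37.95
eef_pos: [556.3, -156.4, 147.0]
tcp_rot: [-3.141, 0.001, 3.139]
ft_force: [0.4, 0.1, -1.4]
opening: 0.629
grip_force: 30.0
```

```bash
cat > st.py <<'E'
from h import *
s=log(); print(s["eef_pos"].round(1),need([0,1,0],[0,0,-1]),s["ft_force"].round(1),s["opening"])
E
python3 st.py
```

```text
[ 556.3 -156.4  147. ] [0.  0.  0.2] [ 0.4  0.1 -1.4] 0.6293232108873196
```

{"api": "jog_arm", "payload": {"targets": [{"turn": [0,0,0.2],"slide": [-1.6,-3.5,-30],"claw": 0},{"turn": [0,0,0],"slide": [0,0,-30],"claw": 0},{"turn": [0,0,0],"slide": [0,0,-15],"claw": 0},{"turn": [0,0,0],"slide": [0,0,-4],"claw": 0},{"turn": [0,0,0],"slide": [0,0,0],"claw": 0}]}}

```text
t: 38.58
eef_pos: [555.4, -157.8, 67.7]
tcp_rot: [-3.141, 0.001, -3.138]
ft_force: [0.1, 0.2, -0.6]
opening: 0.628
grip_force: 30.0
```

{"api": "jog_arm", "payload": {"targets": [{"turn": [0,0,0],"slide": [0,0,-3],"claw": 0},{"turn": [0,0,0],"slide": [0,0,0],"claw": 0}]}}

```text
t: 38.83
eef_pos: [555.1, -158.0, 64.4]
tcp_rot: [-3.141, 0.001, -3.138]
ft_force: [-0.7, 0.2, -1.3]
opening: 0.626
grip_force: 30.0
```

{"api": "jog_arm", "payload": {"targets": [{"turn": [0,0,0],"slide": [0,-2,-1.5],"claw": 0},{"turn": [0,0,0],"slide": [0,0,0],"claw": 0}]}}

```text
t: 39.08
eef_pos: [555.1, -160.2, 62.8]
tcp_rot: [-3.142, 0.0, -3.138]
ft_force: [-0.2, -0.5, 1.3]
opening: 0.628
grip_force: 30.0
```

{"api": "jog_arm", "payload": {"targets": [{"turn": [0,0,0],"slide": [0,0,0],"claw": 75},{"turn": [0,0,0],"slide": [0,0,0],"claw": 78},{"turn": [0,0,0],"slide": [0,0,40],"claw": 80},{"turn": [0,0,0],"slide": [0,30,60],"claw": 100},{"turn": [0,0,0],"slide": [10,58,30],"claw": 100}]}}

```text
t: 39.7
eef_pos: [564.9, -77.6, 189.5]
tcp_rot: [-3.141, 0.003, -3.141]
ft_force: [0.3, 1.0, -0.5]
opening: 0.953
grip_force: 0.0
```

{"api": "jog_arm", "payload": {"targets": [{"turn": [0,0,0],"slide": [10,60,0],"claw": 100},{"turn": [0,0,0],"slide": [10,60,0],"claw": 100},{"turn": [0,0,0],"slide": [10,60,0],"claw": 100},{"turn": [0,0,0],"slide": [10,60,0],"claw": 100},{"turn": [0,0,0],"slide": [10,60,0],"claw": 100}]}}

```text
t: 40.33
eef_pos: [614.5, 224.8, 186.9]
tcp_rot: [3.142, 0.0, -3.138]
ft_force: [1.6, 0.6, -0.3]
opening: 1.001
grip_force: 0.0
```

{"api": "jog_arm", "payload": {"targets": [{"turn": [0,0,0],"slide": [10,50,0],"claw": 100},{"turn": [0,0,0],"slide": [10,30,0],"claw": 100},{"turn": [0,0,0],"slide": [0,0,0],"claw": 100}]}}

```text
t: 40.7
eef_pos: [634.2, 304.7, 186.1]
tcp_rot: [3.142, -0.0, -3.136]
ft_force: [0.2, -0.3, 0.1]
opening: 0.996
grip_force: 0.0
```

```bash
python3 look.py; python3 -c "
from h import *
c=read_camera('scene');cv2.imwrite('pics/c9.png',cv2.resize(c['frame'][120:300,140:460],None,fx=2.4,fy=2.4))"
```

```text
[634.2 304.7 186.1] [-0.  -0.  -0.3]
tin_black0 0.77 [356. 122.] [572. 337.] (573, 334, 94, 60, -18.7)
tin_black0 0.59 [310.  18.] [483. 294.] (490, 295, 61, 43, -89.7)
```

View pics/c9.png

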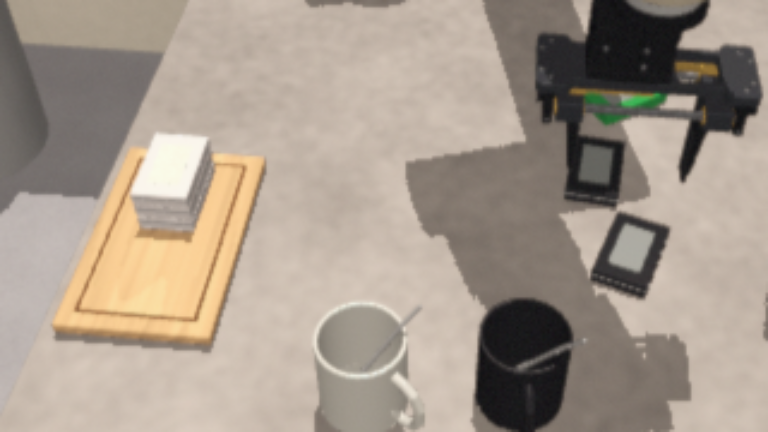

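The three-high white pile is neat on the board at crop (172,180). Now the black tins.

{"api": "jog_arm", "payload": {"targets": [{"turn": [0,0,-9.2],"slide": [-30,15,-30],"claw": 100},{"turn": [0,0,-9.2],"slide": [-30,15,-50],"claw": 100},{"turn": [0,0,0],"slide": [0,0,-50],"claw": 100},{"turn": [0,0,0],"slide": [0,0,-36],"claw": 100},{"turn": [0,0,0],"slide": [0,0,0],"claw": 100}]}}

```text
t: 41.52
eef_pos: [573.5, 331.3, 19.0]
tcp_rot: [-3.139, -0.003, 2.823]
ft_force: [-0.1, 0.6, 0.7]
opening: 1.002
grip_force: 0.0
```

```bash
python3 st.py
```

```text
[573.5 331.3  19. ] [ 0.1 -0.2 18.3] [-0.1  0.6  0.7] 1.001977896101853
```

{"api": "jog_arm", "payload": {"targets": [{"turn": [0,0,-0.4],"slide": [0,2.5,-10],"claw": 100},{"turn": [0,0,0],"slide": [0,0,-4],"claw": 80},{"turn": [0,0,0],"slide": [0,0,0],"claw": 0},{"turn": [0,0,0],"slide": [0,0,0],"claw": 0},{"turn": [0,0,0],"slide": [0,0,0],"claw": 0}]}}

```text
t: 42.15
eef_pos: [574.6, 335.3, 7.3]
tcp_rot: [3.141, 0.0, 2.817]
ft_force: [0.6, -0.7, 0.2]
opening: 0.639
grip_force: 0.4
```

{"api": "jog_arm", "payload": {"targets": [{"turn": [0,0,0],"slide": [0,0,0],"claw": 0},{"turn": [0,0,0],"slide": [0,0,20],"claw": 0},{"turn": [0,0,0],"slide": [0,0,50],"claw": 0},{"turn": [0,0,9.3],"slide": [0,-20,50],"claw": 0},{"turn": [0,0,9.3],"slide": [5,-55,20],"claw": 0}]}}

```text
t: 42.78
eef_pos: [580.0, 261.4, 151.1]
tcp_rot: [3.14, 0.005, -3.133]
ft_force: [0.9, -1.6, -1.5]
opening: 0.628
grip_force: 30.0
```

{"api": "jog_arm", "payload": {"targets": [{"turn": [0,0,0],"slide": [12,-60,0],"claw": 0},{"turn": [0,0,0],"slide": [12,-60,0],"claw": 0},{"turn": [0,0,0],"slide": [12,-60,0],"claw": 0},{"turn": [0,0,0],"slide": [12,-60,0],"claw": 0},{"turn": [0,0,0],"slide": [12,-60,0],"claw": 0}]}}

```text
t: 43.4
eef_pos: [639.7, -41.7, 148.3]
tcp_rot: [-3.142, 0.001, -3.142]
ft_force: [0.8, -0.7, 0.0]
opening: 0.626
grip_force: 30.0
```

```bash
python3 st.py
```

```text
[639.7 -41.7 148.3] [ 0.   0.1 -0. ] [ 0.8 -0.7  0. ] 0.6256525830104335
```

{"api": "jog_arm", "payload": {"targets": [{"turn": [0,0,0],"slide": [11,-55,0],"claw": 0},{"turn": [0,0,0],"slide": [11,-55,0],"claw": 0},{"turn": [0,0,0],"slide": [0,-8,-40],"claw": 0},{"turn": [0,0,0],"slide": [0,0,-45],"claw": 0},{"turn": [0,0,0],"slide": [0,0,-20],"claw": 0}]}}

```text
t: 44.02
eef_pos: [660.7, -157.7, 40.6]
tcp_rot: [3.141, -0.002, 3.141]
ft_force: [0.3, -0.2, -0.5]
opening: 0.632
grip_force: 30.0
```

{"api": "jog_arm", "payload": {"targets": [{"turn": [0,0,0],"slide": [0,0,-13],"claw": 0},{"turn": [0,0,0],"slide": [0,0,0],"claw": 0}]}}

```text
t: 44.28
eef_pos: [661.7, -157.5, 29.2]
tcp_rot: [3.142, 0.0, -3.141]
ft_force: [0.8, -0.7, -0.8]
opening: 0.631
grip_force: 30.0
```

```bash
python3 st.py
```

```text
[ 661.7 -157.5   29.2] [-0.  0. -0.] [ 0.8 -0.7 -0.8] 0.6311080738119385
```

{"api": "jog_arm", "payload": {"targets": [{"turn": [0,0,0],"slide": [0,-2.5,-3],"claw": 0},{"turn": [0,0,0],"slide": [0,0,0],"claw": 0}]}}

```text
t: 44.52
eef_pos: [661.8, -160.4, 26.7]
tcp_rot: [-3.141, 0.001, 3.142]
ft_force: [-0.1, 0.2, -0.7]
opening: 0.629
grip_force: 30.0
```

{"api": "jog_arm", "payload": {"targets": [{"turn": [0,0,0],"slide": [0,0,-1.5],"claw": 0},{"turn": [0,0,0],"slide": [0,0,0],"claw": 0}]}}

```text
t: 44.78
eef_pos: [661.9, -160.4, 26.2]
tcp_rot: [-3.141, 0.002, 3.142]
ft_force: [-3.6, 0.0, 10.7]
opening: 0.629
grip_force: 30.0
```

{"api": "jog_arm", "payload": {"targets": [{"turn": [0,0,0],"slide": [0,0,1],"claw": 75},{"turn": [0,0,0],"slide": [0,0,0],"claw": 78},{"turn": [0,0,0],"slide": [0,0,50],"claw": 80},{"turn": [0,0,0],"slide": [-10,30,60],"claw": 100},{"turn": [0,0,0],"slide": [-20,55,55],"claw": 100}]}}

```text
t: 45.4
eef_pos: [636.8, -89.9, 175.4]
tcp_rot: [-3.141, 0.002, 3.14]
ft_force: [0.6, 0.1, 0.4]
opening: 0.95
grip_force: 0.0
```

{"api": "jog_arm", "payload": {"targets": [{"turn": [0,0,0],"slide": [-20,58,0],"claw": 100},{"turn": [0,0,0],"slide": [-20,58,0],"claw": 100},{"turn": [0,0,0],"slide": [-20,58,0],"claw": 100},{"turn": [0,0,0],"slide": [-20,58,0],"claw": 100},{"turn": [0,0,0],"slide": [-20,58,0],"claw": 100}]}}

```text
t: 46.02
eef_pos: [535.9, 202.0, 173.6]
tcp_rot: [3.141, 0.0, 3.141]
ft_force: [0.2, 0.7, 0.5]
opening: 0.999
grip_force: 0.0
```

{"api": "jog_arm", "payload": {"targets": [{"turn": [0,0,0],"slide": [-20,50,0],"claw": 100},{"turn": [0,0,0],"slide": [0,20,0],"claw": 100},{"turn": [0,0,0],"slide": [0,0,0],"claw": 100}]}}

```text
t: 46.4
eef_pos: [516.9, 271.0, 173.4]
tcp_rot: [3.142, 0.0, -3.14]
ft_force: [-0.8, -0.0, -0.1]
opening: 0.999
grip_force: 0.0
```

```bash
python3 look.py
```

```text
[516.9 271.  173.4] [-0.   0.  -0.1]
tin_black0 0.58 [352. 110.] [444. 298.] (448, 298, 95, 60, -6.6)
tin_black0 0.58 [373.   5.] [359. 314.] (380, 306, 60, 50, -89.9)
```

{"api": "jog_arm", "payload": {"targets": [{"turn": [0,0,-6.7],"slide": [-34,14,-25],"claw": 100},{"turn": [0,0,0],"slide": [-34,14,-45],"claw": 100},{"turn": [0,0,0],"slide": [0,0,-50],"claw": 100},{"turn": [0,0,0],"slide": [0,0,-33],"claw": 100},{"turn": [0,0,0],"slide": [0,0,0],"claw": 100}]}}

```text
t: 47.18
eef_pos: [448.3, 296.7, 18.8]
tcp_rot: [-3.139, -0.003, 3.023]
ft_force: [-0.5, -0.5, 0.7]
opening: 0.994
grip_force: 0.0
```

```bash
python3 st.py
```

```text
[448.3 296.7  18.8] [ 0.1 -0.2  6.8] [-0.5 -0.5  0.7] 0.9940055793861053
```

{"api": "jog_arm", "payload": {"targets": [{"turn": [0,0,0],"slide": [0,1,-10],"claw": 100},{"turn": [0,0,0],"slide": [0,0,-4],"claw": 80},{"turn": [0,0,0],"slide": [0,0,0],"claw": 0},{"turn": [0,0,0],"slide": [0,0,0],"claw": 0},{"turn": [0,0,0],"slide": [0,0,0],"claw": 0}]}}

```text
t: 47.8
eef_pos: [448.8, 299.3, 6.8]
tcp_rot: [3.141, 0.0, 3.025]
ft_force: [0.5, 0.7, 0.6]
opening: 0.638
grip_force: 0.3
```

{"api": "jog_arm", "payload": {"targets": [{"turn": [0,0,0],"slide": [0,0,0],"claw": 0},{"turn": [0,0,0],"slide": [0,0,20],"claw": 0},{"turn": [0,0,0],"slide": [0,0,50],"claw": 0},{"turn": [0,0,6.8],"slide": [10,-20,50],"claw": 0},{"turn": [0,0,0],"slide": [25,-55,20],"claw": 0}]}}

```text
t: 48.42
eef_pos: [483.8, 226.0, 148.8]
tcp_rot: [3.14, 0.004, -3.135]
ft_force: [0.9, 0.0, -0.3]
opening: 0.628
grip_force: 30.0
```

{"api": "jog_arm", "payload": {"targets": [{"turn": [0,0,0],"slide": [25,-56,0],"claw": 0},{"turn": [0,0,0],"slide": [25,-56,0],"claw": 0},{"turn": [0,0,0],"slide": [25,-56,0],"claw": 0},{"turn": [0,0,0],"slide": [25,-56,0],"claw": 0},{"turn": [0,0,0],"slide": [25,-56,0],"claw": 0}]}}

```text
t: 49.05
eef_pos: [608.7, -56.7, 146.1]
tcp_rot: [3.141, -0.0, -3.14]
ft_force: [0.9, 0.3, -2.2]
opening: 0.627
grip_force: 30.0
```

```bash
python3 st.py
```

```text
[608.7 -56.7 146.1] [-0.  -0.  -0.1] [ 0.9  0.3 -2.2] 0.6273964377957828
```

{"api": "jog_arm", "payload": {"targets": [{"turn": [0,0,0],"slide": [25,-50,0],"claw": 0},{"turn": [0,0,0],"slide": [27.5,-50,0],"claw": 0},{"turn": [0,0,0],"slide": [0,-3,-35],"claw": 0},{"turn": [0,0,0],"slide": [0,0,-40],"claw": 0},{"turn": [0,0,0],"slide": [0,0,-16],"claw": 0}]}}

```text
t: 49.68
eef_pos: [659.6, -157.6, 52.7]
tcp_rot: [3.14, -0.003, -3.14]
ft_force: [-0.0, 0.1, -1.0]
opening: 0.625
grip_force: 30.0
```

{"api": "jog_arm", "payload": {"targets": [{"turn": [0,0,0],"slide": [0,0,-6],"claw": 0},{"turn": [0,0,0],"slide": [0,0,0],"claw": 0}]}}

```text
t: 49.92
eef_pos: [661.2, -157.7, 49.9]
tcp_rot: [-3.141, 0.001, -3.14]
ft_force: [-0.1, -0.4, -0.4]
opening: 0.63
grip_force: 30.0
```

```bash
python3 st.py
```

```text
[ 661.2 -157.7   49.9] [ 0.   0.1 -0.1] [-0.1 -0.4 -0.4] 0.6296005683800446
```

{"api": "jog_arm", "payload": {"targets": [{"turn": [0,0,0],"slide": [0,-2.6,-4],"claw": 0},{"turn": [0,0,0],"slide": [0,0,0],"claw": 0}]}}

```text
t: 50.18
eef_pos: [660.9, -160.6, 45.6]
tcp_rot: [-3.141, 0.001, -3.14]
ft_force: [0.1, 0.6, 0.0]
opening: 0.628
grip_force: 30.0
```

{"api": "jog_arm", "payload": {"targets": [{"turn": [0,0,0],"slide": [0,0,-1],"claw": 0},{"turn": [0,0,0],"slide": [0,0,0],"claw": 0}]}}

```text
t: 50.42
eef_pos: [660.8, -160.3, 44.2]
tcp_rot: [3.142, 0.0, -3.14]
ft_force: [-0.8, 0.0, -1.0]
opening: 0.629
grip_force: 30.0
```

{"api": "jog_arm", "payload": {"targets": [{"turn": [0,0,0],"slide": [0,0,-1],"claw": 0},{"turn": [0,0,0],"slide": [0,0,0],"claw": 0}]}}

```text
t: 50.68
eef_pos: [660.8, -160.4, 43.8]
tcp_rot: [-3.142, 0.0, -3.14]
ft_force: [-2.8, -0.0, 6.1]
opening: 0.632
grip_force: 30.0
```

Contact. Release and retreat up to a viewpoint above the board.

{"api": "jog_arm", "payload": {"targets": [{"turn": [0,0,0],"slide": [0,0,0.5],"claw": 75},{"turn": [0,0,0],"slide": [0,0,0],"claw": 78},{"turn": [0,0,0],"slide": [0,0,50],"claw": 80},{"turn": [0,0,0],"slide": [0,10,60],"claw": 100},{"turn": [0,0,0],"slide": [0,40,60],"claw": 100}]}}

```text
t: 51.3
eef_pos: [660.8, -116.5, 207.6]
tcp_rot: [-3.141, 0.001, 3.141]
ft_force: [0.4, -0.3, 0.1]
opening: 0.955
grip_force: 0.0
```

{"api": "jog_arm", "payload": {"targets": [{"turn": [0,0,0],"slide": [10,50,60],"claw": 100},{"turn": [0,0,0],"slide": [10,50,20],"claw": 100},{"turn": [0,0,0],"slide": [0,0,0],"claw": 100}]}}

```text
t: 51.68
eef_pos: [679.4, -23.0, 275.1]
tcp_rot: [3.141, 0.003, -3.136]
ft_force: [-0.4, 0.8, -0.4]
opening: 1.003
grip_force: 0.0
```

```bash
python3 - <<'E'
from h import *
s=log(); print(s["eef_pos"].round(),s["ft_force"].round(1))
a=read_camera("scene"); b=read_camera("wrist"); d=read_camera("side")
A=cv2.resize(a["frame"][130:310,120:360],(400,300)); B=cv2.resize(b["frame"],(400,250)); C=cv2.resize(d["frame"][110:260,240:440],(400,300))
cv2.imwrite("pics/fin.png",np.vstack([np.hstack([A,C]),np.hstack([B,np.zeros_like(B)])]))
E
```

```text
[679. -23. 275.] [-0.4  0.8 -0.4]
```

View pics/fin.png

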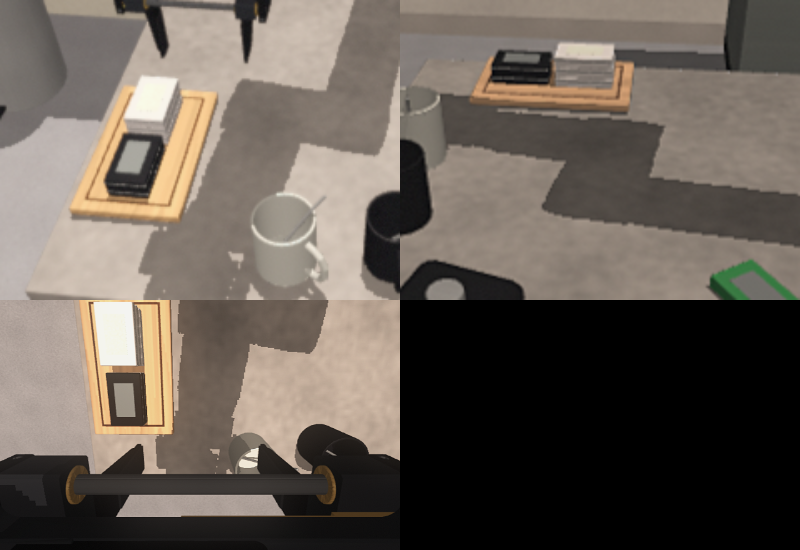

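The final views show two aligned piles, white ×3 and black ×2, flat on the board, with the mugs untouched. I'll check the board's margin to the rim numerically.

```bash
python3 - <<'E'
from h import *
for n,w in (("scene",(100,100,320,300)),("wrist",(90,0,300,230))):
    c=read_camera(n); m=wood(c); k=np.zeros_like(m); k[w[1]:w[3],w[0]:w[2]]=1; m=(m&k)
    ys,xs=np.nonzero(m); P=np.array([ray(c,p,19)[:2] for p in zip(xs,ys)]); print(n,"board y",np.percentile(P[:,1],[.3,99.7]).round(),"x",np.percentile(P[:,0],[.3,99.7]).round())
    f=c["frame"].astype(int); sat=f[...,2]-f[...,0]   # worktop is warmer than the floor
    for r in ((268,280,290) if n=="scene" else (30,120,200)):
        a=np.convolve(sat[r],np.ones(5)/5,"same"); g=np.diff(a); lo,hi=(130,180) if n=="scene" else (100,175); j=lo+np.argmax(g[lo:hi]); print(r,j,g[j].round(1),ray(c,(j,r),0)[:2].round())
E
```

```text
scene board y [-308.  -62.] x [121. 742.]
268 150 3.0 [ 761. -261.]
280 145 2.8 [ 795. -260.]
290 139 3.0 [ 822. -263.]
wrist board y [-238.  -79.] x [489. 734.]
30 129 14.0 [ 515. -250.]
120 140 13.8 [ 616. -250.]
200 150 13.4 [ 718. -250.]
```

```bash
python3 -c "
from cell import *
print(job_done())"
```

```text
the job is handed in; nothing more can be done
None
```

The board now stands on its feet, wholly on the worktop (about 20 mm in from the right-hand rim), with the three white and two black tea tins stacked on it in two aligned piles; nothing fell, the mugs and canister were left alone, and the job is handed in, though no verdict came back.

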